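# Set out the finishing board

## Task

Set out the board for the finisher around the brass mould and the cream dome, which stay where they are: stand the pale cup on the ring between the two, the tin on the ring straight in front of the mould (on the robot's side of it), and the capped jar on the ring straight in front of the dome. Set the cork on the middle of the tin's lid. Everything is to stand upright, centred on its ring, and let go.

Things in the scene. Friction and masses are not known exactly. Their poses are not given: they have to be found in the camera images.
- board: Flat grey board fixed on the table, 215 (x) x 325 (y) x 12 mm; origin: centre of its underside; x points to its back edge (away from the robot; dark rail 12 mm wide, 8 mm high there), y to its left. Six flat dark ring marks, 82 mm across: back row x = +45, front row x = -50, each at y = -108, 0, +108 mm. Mould and dome stand on the end rings of the back row, either way round; the rest are empty.
- mould_mid (a point): Centre (half-way up) of the round brass mould, an open ribbed pot 68 mm across, 54 mm high, 0.55 kg, loose, standing upright on the board at one end of the back row; must stay there.
- dome_mid (a point): Centre (half-way up) of the smooth cream-coloured dome, 54 mm across, 94 mm high with a rounded top, loose, standing upright on the board at the other end of the back row; must stay there.
- cup_mid (a point): Centre (half-way up, 37.5 mm above its foot) of the plain pale (white to light grey) cup without handle, open upward, 44 mm across the foot and 56 mm at the rim, 75 mm high, about 0.09 kg, standing upright on the table; z is its axis. (The amber glass tumbler is not part of the job.)
- jar_mid (a point): Centre (half-way up, 32 mm above its foot) of the clear greyish jar with a black cap, upright on the table: body 60 mm across up to 52 mm, cap 39 mm across from there to 64 mm, about 0.2 kg; z is its axis.
- tin_mid (a point): Centre (half-way up, 12 mm above its underside) of the flat round metal tin, 67 mm across its lid, 24 mm high, about 0.13 kg, closed, flat on top, lying flat on the table; z is its axis.
- cork_mid (a point): Centre (half-way up, 16 mm above its foot) of the brown cork stopper, 33 mm across, 32 mm high, about 12 g, standing upright on the table; z is its axis.

How it is judged:
By the outcome, as a careful person would: the job done as asked, in the order asked, and still so for the second after the job is handed in, with the robot touching nothing.
It also fails if it takes over 128 s, if anything falls off the work surface, if the arm or the gripper's body presses on something with over 40 N, if the wrist force passes 120 N, or if a joint passes its speed limit or range.

## Robot

A 6-joint arm with a two-finger parallel gripper is mounted at the origin on a cart in front of the work surface, level with it; the furniture and walls round the work are solid. World frame = base frame: x ahead of the robot, y to its left, z up, the work surface at z = 0. Lengths are in m, angles in degrees, forces in N, time in s.
With the tool pointing down it reaches from about 0.25 to 0.725 m from the base axis. Payload 9.7 kg.
Tool frame: the origin (TCP) lies at the very end of the fingers, on their centre line; the grasp point (between the pads) lies 19 mm behind it; x points along the fingers, z is the direction in which the jaws open and shut, and the axes are right-handed (so a half turn about x gives the same grasp; the last joint's range is limited). The gripper opens to 85 mm and grips with 20 to 120 N. Pads are 22 mm wide; open, the fingers measure 114 mm over their backs; the gripper's body (76 mm by 85 mm) begins 54 mm behind the grasp point. The pads swing forward as they close: fully open they stand 13 mm farther back than shut.
Start: joints at [-68.125, 4.979, 10.078, 95.1, 0, 90], TCP at [0.205, -0.51, 0.231] pointing down, gripper open.
Joint ranges: [-179.16, 179.16], [-48.56, 103.87], [-65.8, 70.77], [-126.05, 130.52], [-82.76, 87.17], [-180, 180]. Speed limits (degrees/s): [127.2, 127.2, 147.25, 180, 180, 180].

## Interface

Orientations are given as [roll, pitch, yaw] about the fixed x, y, z axes, in that order (R = Rz(yaw) Ry(pitch) Rx(roll)).
In Python, from workcell import sensors, vision, job_done gives the robot as it stands.
- The arm moves only by the tool carry_out, never from a script. Its argument "increments" is a list of rows, each a list of 7 numbers: the turn, a rotation vector about the tool's x, y, z in degrees, then the shift along the tool's x, y, z in mm, then the opening in per cent of the stroke, from 0 (shut) to 100 (fully open). A call has 1 to 12 rows; each row shifts and turns the commanded pose from where the row before left it, along the tool's axes as they then stand; what a row does not reach is not made up. A row lasts 1/8 s, in which the tool goes at most 62.5 mm and 10.7 degrees, less where a joint would pass 70% of its speed; a pose out of reach is approached as far as the arm can. A call is refused whole if a number of a shift passes 62.5 or a number of a turn 10.7, either way. A call with a gripper value outside its range is refused whole. The fingers move at their own pace and stop on an object; "squeeze" is the grip in N (left out, the last holds). Time passes only in rows, so rows that do not move let the fingers close. It gives the time, the measured TCP pose, the force and the opening at its end, in the units of the state.
- sensors.get_obs(): the state, without advancing time (a new reading comes with each control period).
- vision.camera(name): name is "scene" or "top" or "wrist"; returns the picture (384x512x3 uint8, red, green, blue); there is no depth.
- vision.calibration(name): a dict with "camera_matrix" (3x3 intrinsics, pixels), "extrinsics" (4x4, takes a point from world to camera coordinates); the wrist camera has in their place "mount" (4x4, takes a point from camera to tool coordinates, whose origin is the TCP and whose axes are the tool frame's). Camera axes: x right, y up, looking along -z (the intrinsics and any distortion apply to the point x, -y, -z); pixel columns grow to the right and rows downward; lengths in m; the calibration is good to about 2 mm. A picture is of the moment at which its call begins: read the wrist's pose just before it. calibration takes no time and is no camera call.
- job_done(): hands the job in, once; it reports no verdict.
The state is a dict: "time": time; "q": joint angles; "qd": joint speeds; "joint_efforts": joint torques, N m; "ee_pos": TCP position; "tcp_rot": TCP orientation; "wrist_force": force on the tool from outside, world axes, zero at the start; "torque": the same for the moment, N m; "opening": finger opening in m.
Only numpy, scipy, OpenCV 4.12 (cv2) and the standard library are available. Lean on these libraries where they do the work, as an engineer would, in place of code of your own. Each camera call takes 0.05 s, during which the arm holds its last target.

## Working session

There is one attempt and no reset: what is moved stays moved. The work goes in short steps, Python scripts to look and compute and a tool call to move; the robot and the scene stay as the last step left them, time stands still between calls to the robot, and variables do not carry over. Pictures are saved under pics/ and viewed, and the job is handed in when it is done.

Besides the shell and the picture viewer there is one more tool, called after "Emit:" in YAML: its name, and indented under it one key for each argument. carry_out: Moves the arm, as the interface text tells. Its arguments: {"type":"object","properties":{"increments":{"type":"array"},"squeeze":{"type":"number"}},"required":["increments"]}

```bash
ls; mkdir -p pics; python3 - <<'E'
from workcell import sensors, vision
import cv2
o=sensors.get_obs(); print(o)
for n in ("scene","top","wrist"):
    im=vision.camera(n); cv2.imwrite(f"pics/{n}0.png",im[:,:,::-1]); c=vision.calibration(n); print(n,c)
E
```

```text
pics
{'time': 0.0, 'q': array([-6.81273584e+01,  5.00919112e+00,  1.00351422e+01,  9.51002090e+01,
       -2.19547033e-04,  9.00003383e+01]), 'qd': array([-0.05518471,  0.00100206, -0.04514977, -0.11311096,  0.07193039,
       -0.0193182 ]), 'joint_efforts': array([ 1.32269747e-04, -5.20385957e+01,  4.64804471e+01,  1.63541478e-02,
       -1.01699211e-04, -8.63752632e-06]), 'ee_pos': array([ 0.20481197, -0.51019251,  0.23060756]), 'tcp_rot': array([-179.83026456,   89.92574179,  112.04203891]), 'wrist_force': array([-0.36476371,  0.50100052, -0.94917979]), 'torque': array([ 0.01003366, -0.0072474 , -0.05098692]), 'opening': 0.08560742113795389}
scene {'camera_matrix': array([[482.71570125,   0.        , 256.78660018],
       [  0.        , 482.71570125, 189.1250912 ],
       [  0.        ,   0.        ,   1.        ]]), 'extrinsics': array([[ 0.82980218, -0.55755248, -0.0237396 , -0.44768784],
       [ 0.24879186,  0.33152715,  0.91005074, -0.19448449],
       [-0.49953073, -0.76106831,  0.41381648, -1.03490039],
       [ 0.        ,  0.        ,  0.        ,  1.        ]])}
top {'ca
[... 258 characters left out ...]
07857,  0.0228174 ,  0.03635083, -0.52508008],
       [-0.03595241, -0.0176352 ,  0.99919789, -1.2158569 ],
       [ 0.        ,  0.        ,  0.        ,  1.        ]])}
wrist {'camera_matrix': array([[277.37535536,   0.        , 257.37483015],
       [  0.        , 277.37535536, 189.89928032],
       [  0.        ,   0.        ,   1.        ]]), 'mount': array([[-1.89291674e-04,  2.79742492e-01, -9.60075050e-01,
        -1.41349617e-01],
       [ 1.76845138e-03,  9.60073660e-01,  2.79741738e-01,
         7.08910662e-02],
       [ 9.99998418e-01, -1.64489327e-03, -6.76444948e-04,
         2.61248071e-04],
       [ 0.00000000e+00,  0.00000000e+00,  0.00000000e+00,
         1.00000000e+00]])}
```

View pics/scene0.png

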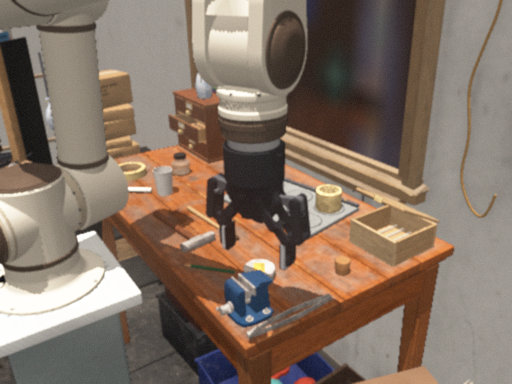

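View pics/top0.png

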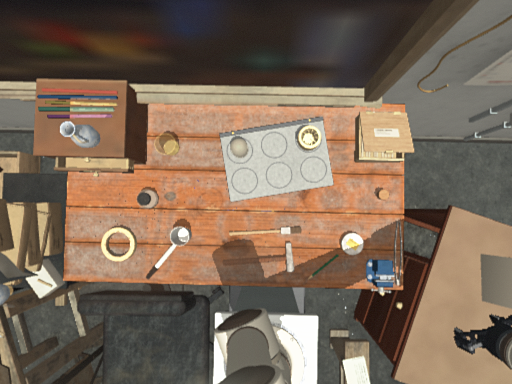

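View pics/wrist0.png

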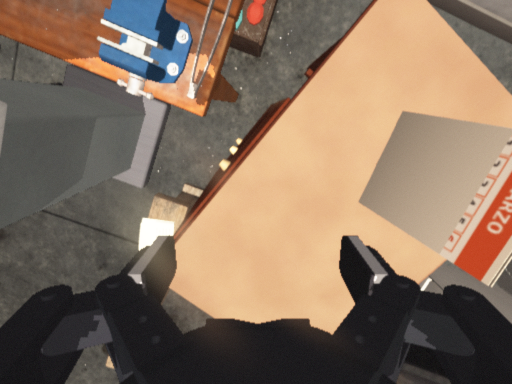

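```bash
python3 - <<'E'
import cv2
im=cv2.imread("pics/top0.png")
a=cv2.resize(im[90:300,60:240],None,fx=4,fy=4,interpolation=cv2.INTER_CUBIC)[:600*2]
cv2.imwrite("pics/topL.png",cv2.resize(im[110:290,70:240],None,fx=3.3,fy=3.3,interpolation=cv2.INTER_CUBIC))
cv2.imwrite("pics/topR.png",cv2.resize(im[110:290,215:415],None,fx=3.3,fy=3.3,interpolation=cv2.INTER_CUBIC))
s=cv2.imread("pics/scene0.png")
cv2.imwrite("pics/sc.png",cv2.resize(s[140:340,110:376],None,fx=3,fy=3,interpolation=cv2.INTER_CUBIC))
E
```

```text
(no output)
```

View pics/topL.png

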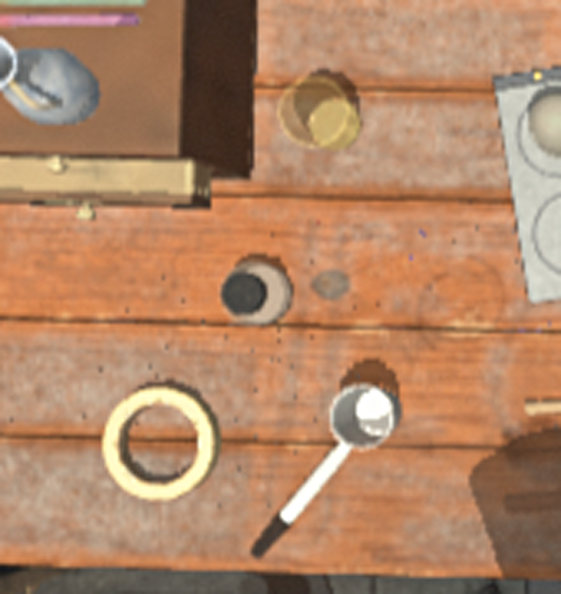

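View pics/topR.png

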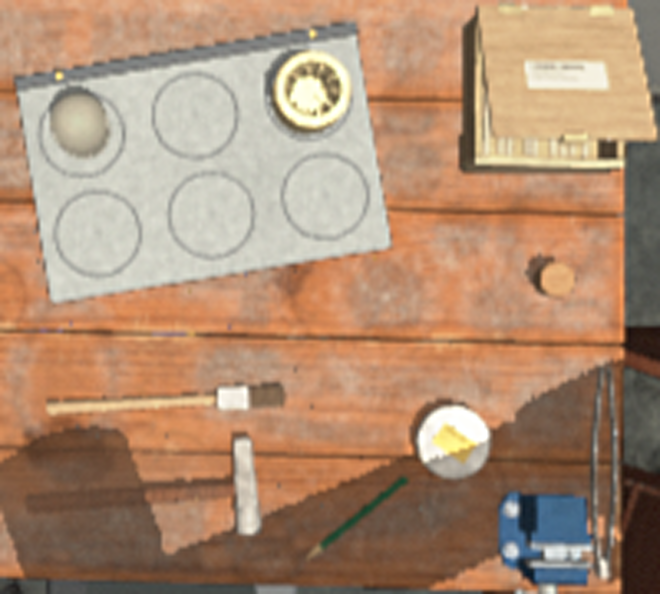

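View pics/sc.png

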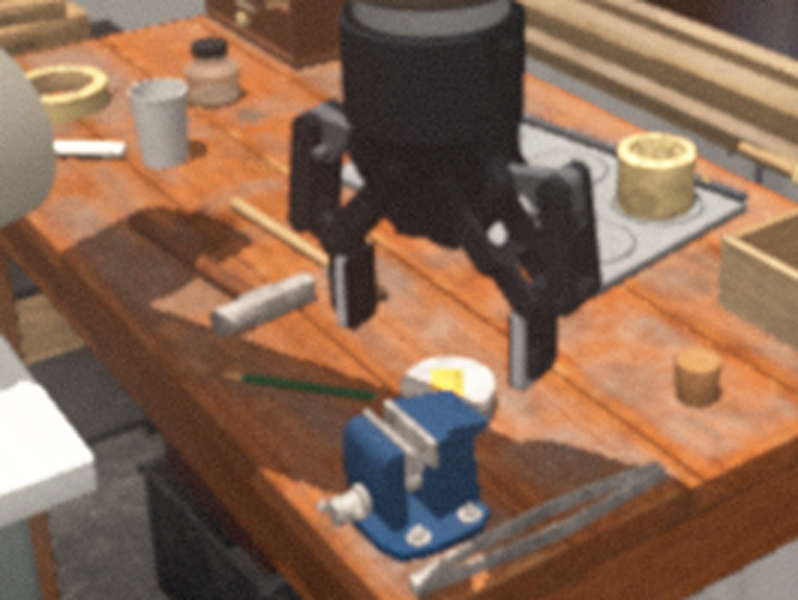

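```bash
cat > h.py <<'E'
import numpy as np, cv2
from workcell import sensors, vision
from scipy.spatial.transform import Rotation as Ro
def ray(name,uv,pose=None):
    c=vision.calibration(name);K=np.array(c["camera_matrix"])
    p=np.linalg.solve(K,np.array([uv[0],uv[1],1.0])); d=np.array([p[0],-p[1],-p[2]])
    if name=="wrist":
        M=np.array(c["mount"]); pos,R=pose
        return R@M[:3,3]+pos, R@(M[:3,:3]@d)
    E=np.array(c["extrinsics"]);R=E[:3,:3]
    return -R.T@E[:3,3], R.T@d
def onz(name,uv,z,pose=None):
    o,d=ray(name,uv,pose); return o+d*(z-o[2])/d[2]
def proj(name,P,pose=None):
    c=vision.calibration(name);K=np.array(c["camera_matrix"]);P=np.asarray(P,float)
    if name=="wrist":
        M=np.array(c["mount"]); pos,R=pose; t=R.T@(P-pos); q=M[:3,:3].T@(t-M[:3,3])
    else:
        E=np.array(c["extrinsics"]); q=E[:3,:3]@P+E[:3,3]
    v=K@np.array([q[0],-q[1],-q[2]]); return v[:2]/v[2]
def pose():
    o=sensors.get_obs(); return np.array(o["ee_pos"]),Ro.from_euler("xyz",o["tcp_rot"],degrees=True).as_matrix()
E
python3 - <<'E'
from h import *
im=cv2.imread("pics/top0.png"); 
S=4
x0,y0,x1,y1=215,110,340,210
g=cv2.cvtColor(cv2.resize(im[y0:y1,x0:x1],None,fx=S,fy=S,interpolation=cv2.INTER_CUBIC),cv2.COLOR_BGR2GRAY)
t=cv2.adaptiveThreshold(cv2.GaussianBlur(g,(0,0),2),255,cv2.ADAPTIVE_THRESH_MEAN_C,cv2.THRESH_BINARY_INV,31,4)
cs,_=cv2.findContours(t,cv2.RETR_LIST,cv2.CHAIN_APPROX_NONE)
for c in cs:
    if len(c)<150: continue
    e=cv2.fitEllipse(c)
    if 80<e[1][0]<130 and e[1][1]<135:
        uv=np.array(e[0]); uv=(uv+.5)/S-.5+[x0,y0]; print(uv.round(2),np.round(e[1],0),onz("top",uv,.012).round(4))
# objects
hsv=cv2.cvtColor(im,cv2.COLOR_BGR2HSV)
def blob(m,box,z,n):
    k=np.zeros_like(m);a,b,c,d=box;k[b:d,a:c]=m[b:d,a:c]
    cs,_=cv2.findContours(k,cv2.RETR_EXTERNAL,cv2.CHAIN_APPROX_NONE); c=max(cs,key=cv2.contourArea)
    (u,v),r=cv2.minEnclosingCircle(c); e=cv2.fitEllipse(c); print(n,(round(u,1),round(v,1)),round(r,1),np.round(e[0],1),np.round(e[1],1),onz("top",e[0],z).round(4))
sat=hsv[:,:,1];val=hsv[:,:,2]
blob(((sat<60)&(val>90)).astype(np.uint8),(165,222,195,244),.075,"cup")
blob(((val<75)).astype(np.uint8),(136,186,151,210),.064,"cap")
blob(((sat<70)).astype(np.uint8),(335,228,370,258),.024,"tin(grey)")
print(hsv[188:200,372:394,0]); print(hsv[193,372:394])
E
```

```text
[244.2  180.27] [93. 95.] [0.5631 0.0787 0.012 ]
[244.21 180.29] [110. 111.] [0.5631 0.0787 0.012 ]
[278.62 174.64] [94. 96.] [ 0.583  -0.0274  0.012 ]
[278.62 174.65] [110. 111.] [ 0.5829 -0.0274  0.012 ]
[313.03 169.05] [93. 96.] [ 0.6026 -0.1332  0.012 ]
[313.05 169.09] [110. 111.] [ 0.6025 -0.1333  0.012 ]
[239.17 149.65] [ 99. 106.] [0.658  0.0968 0.012 ]
[273.68 144.58] [93. 95.] [ 0.6761 -0.01    0.012 ]
[273.74 144.67] [109. 110.] [ 0.6758 -0.0102  0.012 ]
cup (180.2, 235.5) 10.8 [179.9 235.1] [16.9 21. ] [0.3937 0.2593 0.075 ]
cap (143.9, 198.5) 6.1 [143.9 198.2] [ 9.5 11.2] [0.4996 0.3723 0.064 ]
tin(grey) (352.0, 243.2) 11.5 [351.9 243.4] [21.5 22.2] [ 0.3779 -0.2539  0.024 ]
[[11 12 12 11 11 12 11 11 12 11 11 11 11 11 11 11 11 12 11 11 11 11]
 [12 11 12 11 11 12 12 11 11 13 13 13 13 13 12 11 12 11 11 11 12 12]
 [12 12 12 12 11 11 11 12 14 14 14 14 15 15 14 12 11 11 11 11 12 11]
 [12 12 12 11 11 12 14 15 14 15 15 15 16 16 15 14 13 12 11 11 11 11]
 [12 13 12 13 12 12 14 14 15 15 16 16 16 15 15 15 14 11 11 11 12 12]
 [12 12 13 12 12 14 15 14 15 15 15 15 15 15 14 15 15 12 11 12 12 12]
 [11 11 12 12 11 15 14 13 15 15 14 14 14 15 15 15 15 13 12 12 12 13]
 [11 11 11 11 11 13 15 14 15 15 15 15 15 15 15 15 15 12 12 12 13 12]
 [12 11 11 12 12 13 14 14 15 15 15 15 15 15 15 15 15 12 11 12 12 12]
 [12 11 12 12 11 13 14 14 15 15 15 16 15 15 16 15 14 12 11 12 12 12]
 [12 12 12 12 11 12 13 14 15 14 15 15 15 15 14 14 12 11 11 12 12 12]
 [12 12 11 11 11 12 12 12 13 13 14 13 14 13 13 12 12 12 11 11 11 12]]
[[ 12  97 192]
 [ 12  92 194]
 [ 13  92 161]
 [ 12  84 121]
 [ 12  91  98]
 [ 14 111  71]
 [ 15 122  88]
 [ 14 123 215]
 [ 15 117 235]
 [ 15 118 230]
 [ 15 118 227]
 [ 15 118 227]
 [ 15 120 226]
 [ 15 121 225]
 [ 14 122 225]
 [ 15 120 227]
 [ 15 121 226]
 [ 12 105 187]
 [ 11 101 192]
 [ 12 104 191]
 [ 12  94 193]
 [ 12  91 199]]
```

Emit:
carry_out:
  increments:
    - [10,0,0,0,0,0,100]

```text
time: 0.28
ee_pos: [0.2049, -0.5103, 0.2309]
tcp_rot: [-171.9, 90.0, 109.8]
wrist_force: [-0.4, -1.1, -0.3]
opening: 0.0854
```

```bash
python3 - <<'E'
from h import *
o=sensors.get_obs(); print(o['q'],o['tcp_rot'],o['ee_pos'])
im=cv2.imread("pics/top0.png"); hsv=cv2.cvtColor(im,cv2.COLOR_BGR2HSV)
m=((hsv[:,:,0]>=13)&(hsv[:,:,1]>108)&(hsv[:,:,2]>190)).astype(np.uint8);k=np.zeros_like(m);k[185:203,370:395]=m[185:203,370:395]
cs,_=cv2.findContours(k,cv2.RETR_EXTERNAL,cv2.CHAIN_APPROX_NONE); c=max(cs,key=cv2.contourArea);e=cv2.fitEllipse(c);print(e,onz("top",e[0],.032))
for n,uv,z in (("domeblobtop",(238.7,147.5),.09),("mouldtop",(215+311/3.3,110+90/3.3),.066)): print(n,onz("top",uv,z))
# vise height: project? table back etc
print(onz("top",(366,258),0.0),proj("scene",[.3779,-.2539,.024]),proj("scene",[.3937,.2593,.075]),proj("scene",[.4996,.3723,.064]))
E
```

```text
[-6.81245868e+01  4.99480484e+00  1.00564308e+01  9.51000214e+01
  1.37232883e-03  1.00182930e+02] [-171.86406479   89.96158009  109.82841756] [ 0.20488604 -0.51028437  0.23093629]
((383.660400390625, 194.14569091796875), (9.481708526611328, 10.201093673706055), 171.58840942382812) [ 0.52915998 -0.34563703  0.032     ]
domeblobtop [0.65296268 0.09207979 0.09      ]
mouldtop [ 0.69139212 -0.11442739  0.066     ]
[ 0.33186415 -0.30299578  0.        ] [260.04436839 266.13188261] [164.46547208 169.20569815] [180.92933412 154.21072835]
```

Emit:
carry_out:
  increments:
    - [-10.5,0,0,0,0,0,100]
    - [-10.5,0,0,0,0,0,100]
    - [-10.5,0,0,0,0,0,100]
    - [-10.5,0,0,0,0,0,100]
    - [-10.5,0,0,0,0,0,100]
    - [-10.5,0,0,0,0,0,100]
    - [-10.5,0,0,0,0,0,100]
    - [-10.5,0,0,0,0,0,100]
    - [-10.5,0,0,0,0,0,100]

```text
time: 1.4
ee_pos: [0.2049, -0.5103, 0.231]
tcp_rot: [93.8, 90.0, 110.6]
wrist_force: [0.4, 0.9, 0.5]
opening: 0.0854
```

Emit:
carry_out:
  increments:
    - [-10.5,0,0,0,0,0,100]
    - [-10.5,0,0,0,0,0,100]
    - [-10.5,0,0,0,0,0,100]
    - [-10.5,0,0,0,0,0,100]
    - [-10.5,0,0,0,0,0,100]
    - [-10.5,0,0,0,0,0,100]
    - [-10.5,0,0,0,0,0,100]
    - [-10.5,0,0,0,0,0,100]
    - [0,0,0,0,0,0,100]

```text
time: 2.52
ee_pos: [0.2049, -0.5103, 0.231]
tcp_rot: [11.4, 90.0, 111.7]
wrist_force: [-0.3, -0.5, -0.3]
opening: 0.0858
```

```bash
cat >> h.py <<'E'
def plan(target,yaw=None):
    """tool-frame shift (mm) from current pose to TCP target (assuming constant orientation) and turns"""
    p,R=pose(); t=R.T@(np.array(target)-p)*1000
    o=sensors.get_obs()
    print("R yaw z-axis dir(deg)",np.degrees(np.arctan2(R[1,2],R[0,2])).round(1),"tool x",R[:,0].round(4),"q",o['q'].round(0),"pos",p.round(4),"t",round(o['time'],2))
    print("shift mm",t.round(1)); return t
E
python3 -c "
from h import *
plan([.394,.259,.18])"
```

```text
R yaw z-axis dir(deg) 100.3 tool x [-2.e-04  5.e-04 -1.e+00] q [-68.   5.  10.  95.   0. -78.] pos [ 0.2049 -0.5103  0.231 ] t 2.52
shift mm [  51.4 -323.7  723. ]
```

Emit:
carry_out:
  increments:
    - [0,0,0,0,-21.5,48,100]
    - [0,0,0,0,-21.5,48,100]
    - [0,0,0,0,-21.5,48,100]
    - [0,0,0,0,-21.5,48,100]
    - [0,0,0,0,-21.5,48,100]
    - [0,0,0,0,-21.5,48,100]
    - [0,0,0,0,-21.5,48,100]
    - [0,0,0,0,-21.5,48,100]
    - [0,0,0,0,-21.5,48,100]
    - [0,0,0,0,-21.5,48,100]
    - [0,0,0,0,-21.5,48,100]
    - [0,0,0,0,-21.5,48,100]

```text
time: 4.03
ee_pos: [0.355, 0.1045, 0.2314]
tcp_rot: [-93.5, 90.0, 6.6]
wrist_force: [0.4, -0.7, -0.1]
opening: 0.0856
```

```bash
python3 -c "
from h import *
plan([.394,.259,.18])
im=vision.camera('wrist');cv2.imwrite('pics/w1.png',im[:,:,::-1])
im=vision.camera('top');cv2.imwrite('pics/t1.png',im[:,:,::-1])
"
```

```text
R yaw z-axis dir(deg) 100.1 tool x [ 8.e-04  1.e-04 -1.e+00] q [ 16. -19. -12.  98.  -0.   6.] pos [0.355  0.1045 0.2314] t 4.03
shift mm [ 51.5 -65.5 145.2]
```

View pics/w1.png

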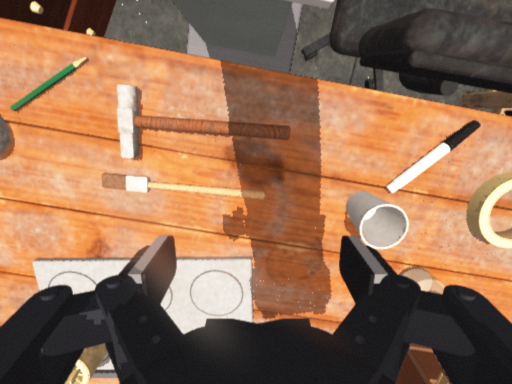

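Emit:
carry_out:
  increments:
    - [0,0,0,17,-22,48.5,100]
    - [0,0,0,17,-22,48.5,100]
    - [0,0,0,17,-22,48,100]
    - [0,0,0,0,0,0,100]
    - [0,0,0,0,0,0,100]

```text
time: 4.75
ee_pos: [0.3937, 0.2566, 0.1803]
tcp_rot: [128.5, 90.0, -131.3]
wrist_force: [-0.1, -0.4, 0.2]
opening: 0.0855
```

```bash
python3 -c "
from h import *
P=pose();plan([.394,.259,.18])
im=vision.camera('wrist');cv2.imwrite('pics/w2.png',im[:,:,::-1])
np.savez('w2.npz',p=P[0],R=P[1])
for q in ([.394,.259,.075],[.422,.259,.075],[.366,.259,.075],[.394,.287,.075]): print(proj('wrist',q,P))
"
```

```text
R yaw z-axis dir(deg) 100.2 tool x [-5.e-04 -6.e-04 -1.e+00] q [33. -7. -7. 90. -0. 23.] pos [0.3937 0.2566 0.1803] t 4.75
shift mm [ 0.3 -0.8  2.3]
[260.18379975 190.05253036]
[254.82808145 217.82251884]
[265.86693313 160.58485869]
[289.76982402 195.2519716 ]
```

View pics/w2.png

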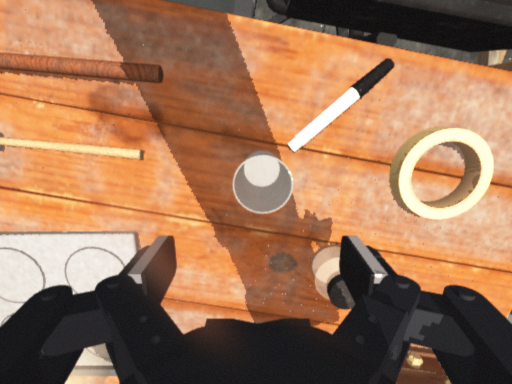

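```bash
python3 -c "
from h import *
d=np.load('w2.npz');P=(d['p'],d['R'])
im=cv2.imread('pics/w2.png');hsv=cv2.cvtColor(im,cv2.COLOR_BGR2HSV)
m=((hsv[:,:,1]<45)).astype(np.uint8);k=np.zeros_like(m);k[140:230,220:305]=m[140:230,220:305];k[:153,285:]=0
k=cv2.morphologyEx(k,cv2.MORPH_OPEN,np.ones((3,3)))
cs,_=cv2.findContours(k,cv2.RETR_EXTERNAL,cv2.CHAIN_APPROX_NONE); c=max(cs,key=cv2.contourArea)
e=cv2.fitEllipse(cv2.convexHull(c));print(e,onz('wrist',e[0],.075,P))
x,y,w,h=cv2.boundingRect(c);print(x,y,w,h)
for a in np.arange(0,360,30):
  pass
"
```

```text
((265.92718505859375, 179.72496032714844), (48.365570068359375, 62.13829803466797), 144.20030212402344) [0.38337635 0.26237972 0.075     ]
238 151 55 61
```

```bash
python3 -c "
from h import *
d=np.load('w2.npz');P=(d['p'],d['R'])
im=cv2.imread('pics/w2.png')
g=cv2.cvtColor(im,cv2.COLOR_BGR2HSV)[:,:,1]
cv2.imwrite('pics/w2z.png',cv2.resize(im[135:235,210:320],None,fx=6,fy=6,interpolation=cv2.INTER_CUBIC)[:600])
print(g[183,225:302]);print(g[145:225,263])
print(onz('wrist',(263,183),.075,P))
"
```

```text
[158 156 161 155 160 153 141  98  43  45  57  56  57  59  51  50  55  49
  48  46  46  47  43  48  46  39  38  30  25  26  26  28  25  26  26  23
  21  23  23  23  23  23  22  22  25  24  31  32  32  35  31  33  34  30
  35  34  34  36  34  35  36  35  35  31  33  35  33  36  64  89  87  90
  89  86  91  91  94]
[176 173 175 172 157  92  41  33  34  32  29  21  18  19  18  20  23  22
  21  20  23  19  21  22  23  24  24  22  21  22  21  24  21  22  22  22
  23  21  23  24  25  33  35  35  35  40  38  37  42  42  42  40  46  44
  46  47  44  43  40  41  41  41  40  45  42  44  41  38  69 134 163 162
 160 160 165 165 164 162 164 161]
[0.38690349 0.26031615 0.075     ]
```

View pics/w2z.png

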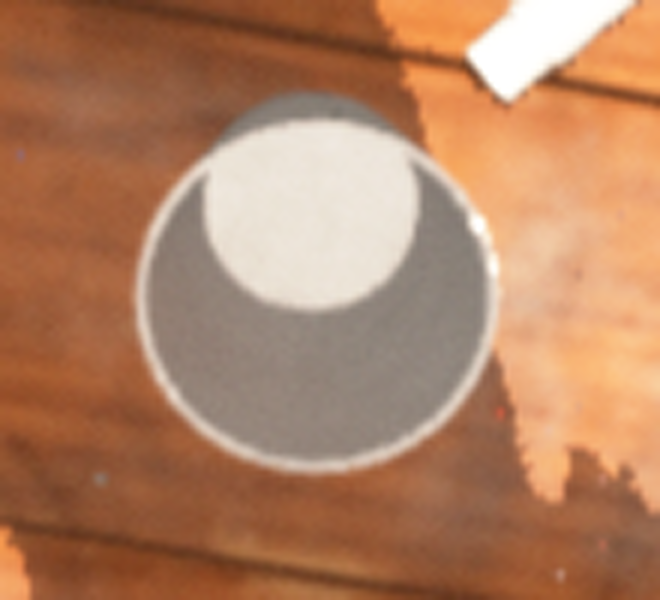

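```bash
python3 -c "
from h import *
plan([.390,.260,.022])
"
```

```text
R yaw z-axis dir(deg) 100.2 tool x [ 3.e-04 -1.e-04 -1.e+00] q [33. -7. -7. 90. -0. 23.] pos [0.3938 0.2563 0.1808] t 4.8
shift mm [158.8   3.1   4.3]
```

Emit:
carry_out:
  increments:
    - [0,0,0,20,3,4.3,100]
    - [0,0,0,35,0,0,100]
    - [0,0,0,35,0,0,100]
    - [0,0,0,35,0,0,100]
    - [0,0,0,34,0,0,100]
    - [0,0,0,0,0,0,100]
    - [0,0,0,0,0,0,60]
    - [0,0,0,0,0,0,50]
    - [0,0,0,0,0,0,40]
    - [0,0,0,0,0,0,30]
    - [0,0,0,0,0,0,30]
    - [0,0,0,0,0,0,30]
  squeeze: 25

```text
time: 6.3
ee_pos: [0.3913, 0.2612, 0.0235]
tcp_rot: [-80.3, 89.8, 20.1]
wrist_force: [-0.3, -3.7, 8.0]
opening: 0.0528
```

```bash
python3 -c "
from h import *
plan([.390,.260,.022])
"
```

```text
R yaw z-axis dir(deg) 100.4 tool x [ 0.0031  0.0011 -1.    ] q [ 34.  -5. -23.  72.  -0.  23.] pos [0.3913 0.2612 0.0235] t 6.3
shift mm [ 1.5  1.5 -1. ]
```

Emit:
carry_out:
  increments:
    - [0,0,0,-5,0,0,30]
    - [0,0,0,-15,0,0,30]
    - [0,0,0,-25,0,0,30]
    - [0,0,0,-35,0,0,30]
    - [0,0,0,-35,0,0,30]
    - [0,0,0,-15,0,0,30]
    - [0,0,0,0,0,0,30]
    - [0,0,0,0,0,0,30]
  squeeze: 30

```text
time: 7.3
ee_pos: [0.3896, 0.2606, 0.15]
tcp_rot: [113.6, 89.9, -146.0]
wrist_force: [-0.6, -0.3, -1.5]
opening: 0.0527
```

```bash
python3 -c "
from h import *
P=pose()
im=vision.camera('wrist');cv2.imwrite('pics/w3.png',im[:,:,::-1])
im=vision.camera('scene');cv2.imwrite('pics/s3.png',cv2.resize(im[100:280,90:330,::-1],None,fx=3,fy=3,interpolation=cv2.INTER_CUBIC))
np.savez('w3.npz',p=P[0],R=P[1])
plan([.676,-.010,.16])
"
```

```text
R yaw z-axis dir(deg) 100.4 tool x [-0.0018 -0.0012 -1.    ] q [ 34.  -7. -11.  86.  -0.  23.] pos [0.3895 0.2605 0.1499] t 7.4
shift mm [ -10.3 -233.  -317.7]
```

View pics/w3.png

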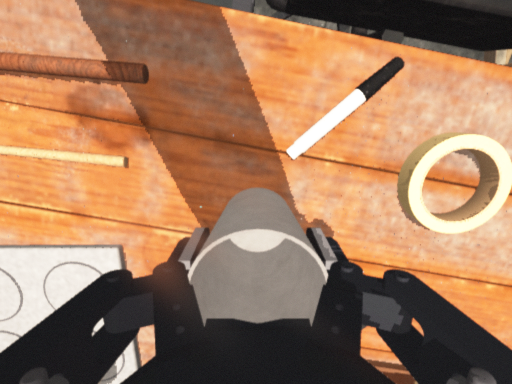

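View pics/s3.png

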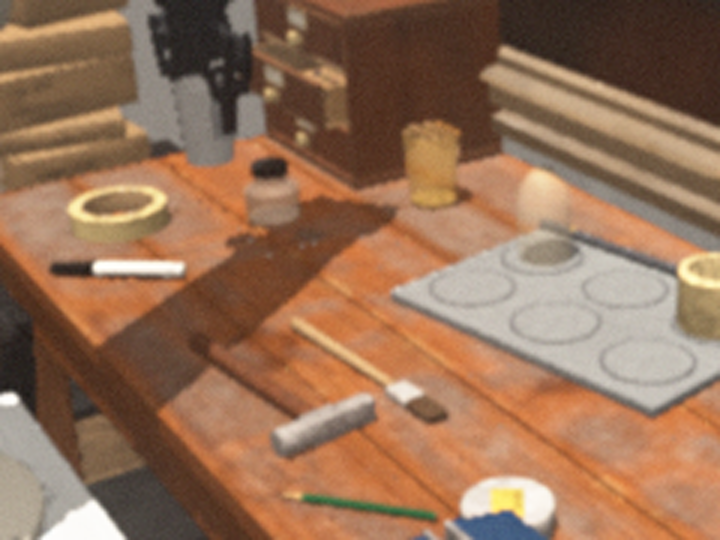

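Emit:
carry_out:
  increments:
    - [0,0,0,-25,0,0,30]
    - [0,0,0,-25,-10,-15,30]
    - [0,0,0,0,-24,-33,30]
    - [0,0,0,0,-32,-44,30]
    - [0,0,0,0,-32,-44,30]
    - [0,0,0,0,-32,-44,30]
    - [0,0,0,0,-32,-44,30]
    - [0,0,0,0,-32,-44,30]
    - [0,0,0,0,-24,-33,30]
    - [0,0,0,0,-15,-15,30]
    - [0,0,0,0,0,0,30]
    - [0,0,0,0,0,0,30]

```text
time: 8.9
ee_pos: [0.6756, -0.0076, 0.2006]
tcp_rot: [73.2, 89.9, 173.6]
wrist_force: [0.3, -0.4, -0.9]
opening: 0.0527
```

```bash
python3 -c "
from h import *
P=pose()
im=vision.camera('wrist');cv2.imwrite('pics/w4.png',im[:,:,::-1])
np.savez('w4.npz',p=P[0],R=P[1])
plan([.6775,-.010,.036])
"
```

```text
R yaw z-axis dir(deg) 100.4 tool x [-8.e-04  1.e-04 -1.e+00] q [ -1.  23.  28.  95.   0. -11.] pos [ 0.6755 -0.0074  0.201 ] t 8.95
shift mm [165.   -1.6  -3. ]
```

View pics/w4.png

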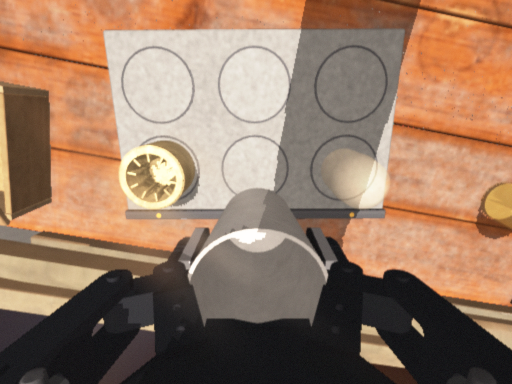

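```bash
python3 -c "
from h import *
d=np.load('w4.npz');P=(d['p'],d['R'])
im=cv2.imread('pics/w4.png');S=3
g=cv2.cvtColor(cv2.resize(im,None,fx=S,fy=S,interpolation=cv2.INTER_CUBIC),cv2.COLOR_BGR2GRAY)
t=cv2.adaptiveThreshold(cv2.GaussianBlur(g,(0,0),2),255,cv2.ADAPTIVE_THRESH_MEAN_C,cv2.THRESH_BINARY_INV,41,5)
cs,_=cv2.findContours(t,cv2.RETR_LIST,cv2.CHAIN_APPROX_NONE)
for c in cs:
    if len(c)<300: continue
    e=cv2.fitEllipse(c)
    if 180<e[1][0]<260 and e[1][1]<260:
        uv=(np.array(e[0])+.5)/S-.5; print(uv.round(1),np.round(e[1]),onz('wrist',uv,.012,P).round(4))
"
```

```text
[156.6 174. ] [215. 248.] [ 0.7021 -0.1276  0.012 ]
[157.4  84.6] [197. 223.] [ 0.5997 -0.1353  0.012 ]
[254.2  84.2] [206. 217.] [ 0.5796 -0.0292  0.012 ]
[350.5  83.7] [199. 222.] [0.5595 0.0764 0.012 ]
[157.4  84.5] [217. 243.] [ 0.5996 -0.1353  0.012 ]
[350.5  83.6] [218. 241.] [0.5595 0.0763 0.012 ]
```

Emit:
carry_out:
  increments:
    - [0,0,0,10,1.1,-3.6,30]
    - [0,0,0,35,0,0,30]
    - [0,0,0,40,0,0,30]
    - [0,0,0,40,0,0,30]
    - [0,0,0,25,0,0,30]
    - [0,0,0,9,0,0,30]
    - [0,0,0,0,0,0,30]
    - [0,0,0,0,0,0,30]

```text
time: 9.95
ee_pos: [0.6764, -0.0117, 0.0439]
tcp_rot: [-101.4, 89.9, -1.0]
wrist_force: [0.2, 0.5, -1.1]
opening: 0.0526
```

```bash
python3 -c "
from h import *
plan([.675,-.011,.036])
print(sensors.get_obs()['wrist_force'])
im=vision.camera('wrist');cv2.imwrite('pics/w5.png',im[:,:,::-1])
im=vision.camera('scene');cv2.imwrite('pics/s5.png',cv2.resize(im[100:280,180:420,::-1],None,fx=3,fy=3,interpolation=cv2.INTER_CUBIC))
"
```

```text
R yaw z-axis dir(deg) 100.4 tool x [ 0.0022 -0.     -1.    ] q [ -1.  23.  10.  78.   0. -11.] pos [ 0.6764 -0.0117  0.0439] t 9.95
shift mm [7.9 1.3 1. ]
[ 0.18327135  0.50854737 -1.08693071]
```

View pics/s5.png

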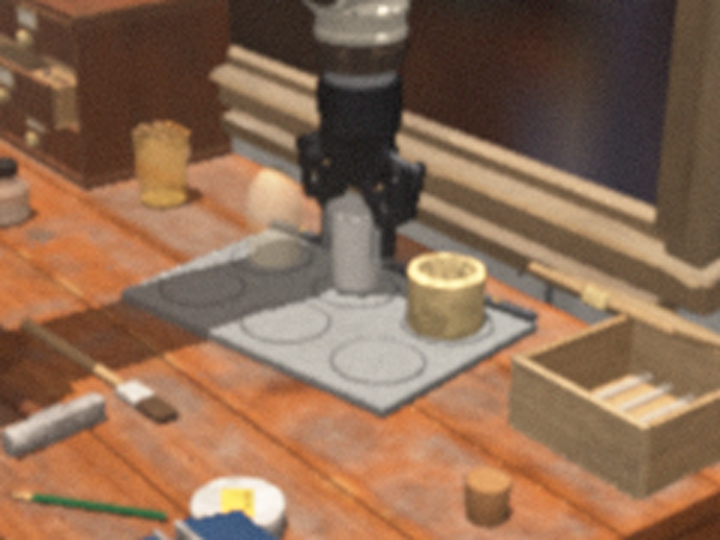

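Emit:
carry_out:
  increments:
    - [0,0,0,3,0.5,0,30]
    - [0,0,0,3,0,0,30]
    - [0,0,0,0,0,0,30]
    - [0,0,0,0,0,0,30]

```text
time: 10.55
ee_pos: [0.6752, -0.0119, 0.0362]
tcp_rot: [66.1, 90.0, 166.5]
wrist_force: [-0.5, -0.3, -1.4]
opening: 0.0526
```

Emit:
carry_out:
  increments:
    - [0,0,0,1,0,0,30]
    - [0,0,0,0,0,0,30]
    - [0,0,0,0,0,0,30]

```text
time: 10.92
ee_pos: [0.6754, -0.0119, 0.0357]
tcp_rot: [-104.6, 90.0, -4.2]
wrist_force: [-0.7, -0.6, 3.2]
opening: 0.053
```

Emit:
carry_out:
  increments:
    - [0,0,0,0,0,0,66]
    - [0,0,0,0,0,0,72]
    - [0,0,0,0,0,0,80]
    - [0,0,0,0,0,0,88]
    - [0,0,0,0,0,0,88]
    - [0,0,0,-15,0,0,88]
    - [0,0,0,-30,0,0,88]
    - [0,0,0,-40,0,0,88]
    - [0,0,0,-40,0,0,88]
    - [0,0,0,-40,0,0,88]
    - [0,0,0,-10,0,0,100]
    - [0,0,0,0,0,0,100]

```text
time: 12.42
ee_pos: [0.6755, -0.0119, 0.2111]
tcp_rot: [-101.4, 89.9, -1.0]
wrist_force: [-0.4, -1.0, 0.1]
opening: 0.0856
```

```bash
python3 -c "
from h import *
P=pose()
plan([.378,-.254,.15])
im=vision.camera('wrist');cv2.imwrite('pics/w6.png',im[:,:,::-1])
np.savez('w6.npz',p=P[0],R=P[1])
"
```

```text
R yaw z-axis dir(deg) 100.4 tool x [ 0.0014 -0.     -1.    ] q [ -1.  23.  29.  96.   0. -11.] pos [ 0.6755 -0.0119  0.2111] t 12.43
shift mm [  60.7  336.3 -184.6]
```

View pics/w6.png

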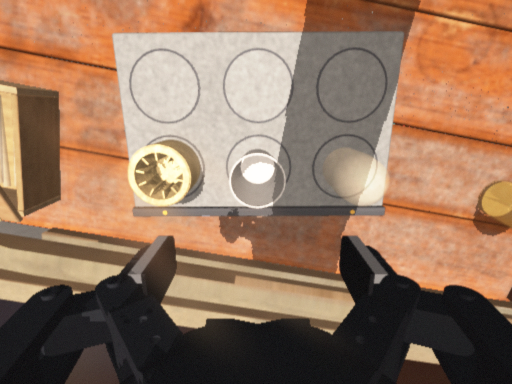

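```bash
cat >> h.py <<'E'
def rings(im,name,P=None,S=3,lo=180,hi=280):
    g=cv2.cvtColor(cv2.resize(im,None,fx=S,fy=S,interpolation=cv2.INTER_CUBIC),cv2.COLOR_BGR2GRAY)
    t=cv2.adaptiveThreshold(cv2.GaussianBlur(g,(0,0),2),255,cv2.ADAPTIVE_THRESH_MEAN_C,cv2.THRESH_BINARY_INV,41,5)
    cs,_=cv2.findContours(t,cv2.RETR_LIST,cv2.CHAIN_APPROX_NONE)
    for c in cs:
        if len(c)<250: continue
        e=cv2.fitEllipse(c)
        if lo<e[1][0]<hi and e[1][1]<hi:
            uv=(np.array(e[0])+.5)/S-.5; print(uv.round(1),np.round(e[1]),onz(name,uv,.012,P).round(4))
E
python3 -c "
from h import *
d=np.load('w6.npz');P=(d['p'],d['R'])
im=cv2.imread('pics/w6.png');rings(im,'wrist',P)
cv2.imwrite('pics/w6z.png',cv2.resize(im[130:220,215:305],None,fx=6.6,fy=6.6,interpolation=cv2.INTER_CUBIC)[:600])
"
```

```text
[163.  172.7] [209. 241.] [ 0.7026 -0.1277  0.012 ]
[164.3  85.7] [191. 215.] [ 0.5997 -0.1353  0.012 ]
[257.9  85.3] [198. 210.] [ 0.5796 -0.0293  0.012 ]
[351.4  84.8] [193. 215.] [0.5596 0.0764 0.012 ]
[164.3  85.6] [211. 234.] [ 0.5996 -0.1353  0.012 ]
[351.3  84.7] [211. 234.] [0.5595 0.0763 0.012 ]
[140.8  56.2] [258. 259.] [ 0.5734 -0.164   0.012 ]
```

View pics/w6z.png

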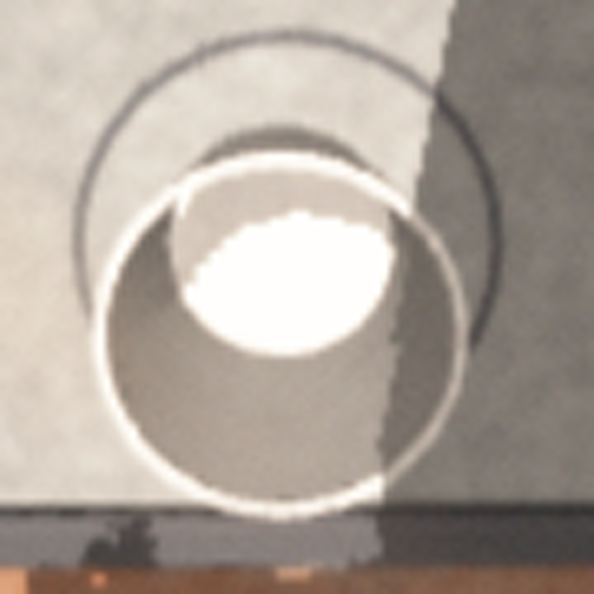

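```bash
python3 -c "
from h import *
d=np.load('w6.npz');P=(d['p'],d['R'])
print(onz('wrist',(257.5,180.9),.087,P))
F=[np.array(v) for v in ([.5996,-.1353],[.5796,-.0293],[.5596,.0764])]
y=(F[2]-F[0])/np.linalg.norm(F[2]-F[0]); x=np.array([y[1],-y[0]]); print('BM',F[1]+.095*x, np.degrees(np.arctan2(x[1],x[0])))
"
```

```text
[ 0.67262219 -0.01252697  0.087     ]
BM [ 0.67294831 -0.01166215] 10.699704642300148
```

Emit:
carry_out:
  increments:
    - [0,0,0,0,24,-13,100]
    - [0,0,0,0,40,-22,100]
    - [0,0,0,0,48,-26,100]
    - [0,0,0,0,48,-26,100]
    - [0,0,0,0,48,-26,100]
    - [0,0,0,0,48,-26,100]
    - [0,0,0,0,48,-26,100]
    - [0,0,0,20,32,-20,100]
    - [0,0,0,20,0,0,100]
    - [0,0,0,0,0,0,100]
    - [0,0,0,0,0,0,100]

```text
time: 13.85
ee_pos: [0.3781, -0.254, 0.1703]
tcp_rot: [44.1, 90.0, 144.5]
wrist_force: [-0.2, -0.6, -0.2]
opening: 0.085
```

```bash
python3 -c "
from h import *
P=pose()
plan([.378,-.254,.15])
im=vision.camera('wrist');cv2.imwrite('pics/w7.png',im[:,:,::-1])
np.savez('w7.npz',p=P[0],R=P[1])
"
```

```text
R yaw z-axis dir(deg) 100.4 tool x [-5.e-04  4.e-04 -1.e+00] q [-34.  -9. -10.  89.   0. -44.] pos [ 0.3781 -0.254   0.1703] t 13.85
shift mm [20.3  0.1  0. ]
```

View pics/w7.png

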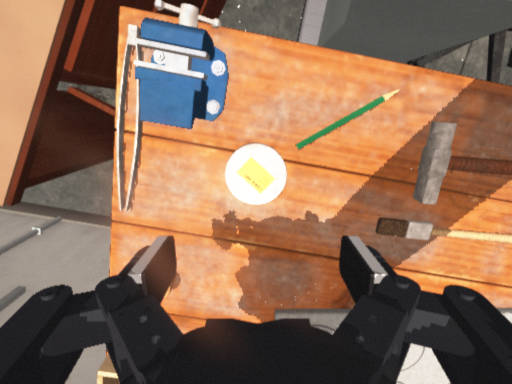

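```bash
python3 -c "
from h import *
d=np.load('w7.npz');P=(d['p'],d['R'])
im=cv2.imread('pics/w7.png');h=cv2.cvtColor(im,cv2.COLOR_BGR2HSV)
m=((h[:,:,1]<60)&(h[:,:,2]>150)).astype(np.uint8);k=np.zeros_like(m);k[138:210,215:295]=m[138:210,215:295]
c=max(cv2.findContours(k,cv2.RETR_EXTERNAL,cv2.CHAIN_APPROX_NONE)[0],key=cv2.contourArea)
e=cv2.fitEllipse(c);print(e,cv2.boundingRect(c));q=onz('wrist',e[0],.024,P);print(q)
plan([.3785,-.254,.004])
"
```

```text
((255.32009887695312, 173.9603729248047), (60.56894302368164, 60.86612319946289), 92.28160095214844) (225, 144, 62, 61)
[ 0.37342955 -0.25726203  0.024     ]
R yaw z-axis dir(deg) 100.4 tool x [ 1.e-04 -0.e+00 -1.e+00] q [-34.  -9. -10.  89.   0. -44.] pos [ 0.3784 -0.2541  0.1706] t 13.9
shift mm [ 1.666e+02 -1.000e-01  1.000e-01]
```

Emit:
carry_out:
  increments:
    - [0,0,0,15,1.5,-1.2,100]
    - [0,0,0,35,0,0,100]
    - [0,0,0,40,0,0,100]
    - [0,0,0,35,0,0,100]
    - [0,0,0,25,0,0,100]
    - [0,0,0,12,0,0,100]
    - [0,0,0,5,0,0,100]
    - [0,0,0,0,0,0,100]
    - [0,0,0,0,0,0,100]

```text
time: 15.02
ee_pos: [0.3773, -0.2561, 0.0042]
tcp_rot: [-133.4, 89.9, -33.0]
wrist_force: [0.5, 0.7, -0.1]
opening: 0.0856
```

```bash
python3 -c "
from h import *
plan([.377,-.2555,.002])
print(sensors.get_obs()['wrist_force'])
im=vision.camera('scene');cv2.imwrite('pics/s8.png',cv2.resize(im[180:340,180:400,::-1],None,fx=3.5,fy=3.5,interpolation=cv2.INTER_CUBIC))
"
```

```text
R yaw z-axis dir(deg) 100.4 tool x [ 1.2e-03 -8.0e-04 -1.0e+00] q [-34.  -6. -26.  70.   0. -45.] pos [ 0.3773 -0.2561  0.0042] t 15.03
shift mm [2.2 0.2 0.7]
[ 0.48440599  0.65725256 -0.06557876]
```

View pics/s8.png

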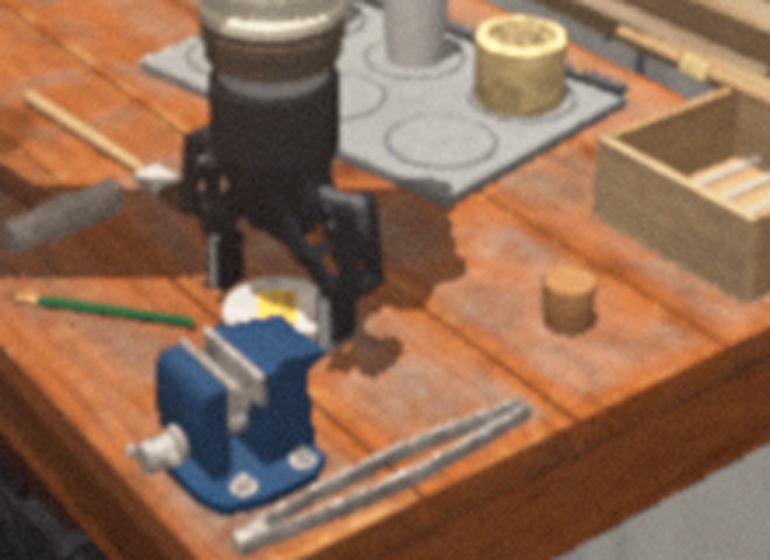

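Fingers straddle the tin with the tips still above the table. Slightly lower, then close.

Emit:
carry_out:
  increments:
    - [0,0,0,4,0,0,100]
    - [0,0,0,0,0,0,100]
    - [0,0,0,0,0,0,85]
    - [0,0,0,0,0,0,78]
    - [0,0,0,0,0,0,70]
    - [0,0,0,0,0,0,60]
    - [0,0,0,0,0,0,60]
    - [0,0,0,0,0,0,60]
  squeeze: 40

```text
time: 16.08
ee_pos: [0.3769, -0.2561, -0.0]
tcp_rot: [-164.5, 90.0, -64.1]
wrist_force: [-2.1, -0.7, 6.0]
opening: 0.065
```

```bash
python3 -c "
from h import *
plan([.378,-.254,.1])
im=vision.camera('wrist');cv2.imwrite('pics/w8.png',im[:,:,::-1])
"
```

```text
R yaw z-axis dir(deg) 100.4 tool x [ 3.e-04 -7.e-04 -1.e+00] q [-34.  -6. -26.  69.  -0. -45.] pos [ 0.3769 -0.2561 -0.    ] t 16.07
shift mm [-100.    -1.5    1.8]
```

View pics/w8.png

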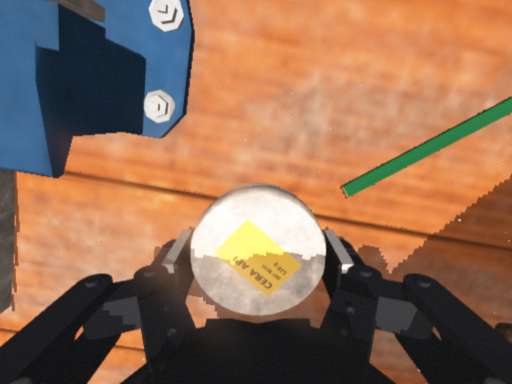

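```bash
python3 -c "
from h import *
P=pose();q=onz('wrist',(258.5,250),.024,P);print(q,(P[1].T@(q-P[0])*1000).round(1))
im=cv2.imread('pics/w8.png');cv2.imwrite('pics/w8z.png',cv2.resize(im[170:330,170:350],None,fx=3.5,fy=3.5))
"
```

```text
[ 0.36970678 -0.25700438  0.024     ] [-24.    7.2   0.4]
```

View pics/w8z.png

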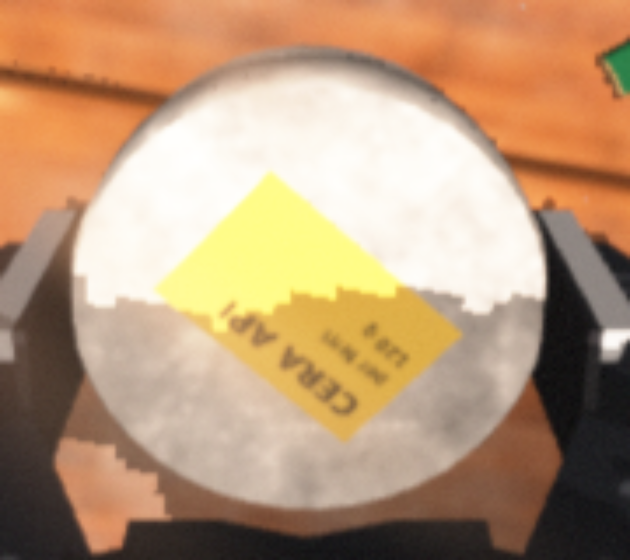

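Emit:
carry_out:
  increments:
    - [0,0,0,-4,0,0,60]
    - [0,0,0,-15,0,0,60]
    - [0,0,0,-30,0,0,60]
    - [0,0,0,-35,0,0,60]
    - [0,0,0,-30,0,0,60]
    - [0,0,0,-10,0,0,60]
    - [0,0,0,0,0,0,60]

```text
time: 17.0
ee_pos: [0.377, -0.2559, 0.1235]
tcp_rot: [-131.7, 90.0, -31.3]
wrist_force: [-0.8, -0.2, -1.6]
opening: 0.0651
```

```bash
python3 -c "
from h import *
plan([.6026,-.134,.124])
"
```

```text
R yaw z-axis dir(deg) 100.4 tool x [ 6.e-04 -4.e-04 -1.e+00] q [-34.  -9. -15.  84.   0. -45.] pos [ 0.377  -0.2559  0.1235] t 17.0
shift mm [  -0.4 -243.9   79.2]
```

Emit:
carry_out:
  increments:
    - [0,0,0,0,-22,7,60]
    - [0,0,0,0,-45,14.6,60]
    - [0,0,0,0,-50,16,60]
    - [0,0,0,0,-50,16,60]
    - [0,0,0,0,-45,15,60]
    - [0,0,0,0,-31.7,10,60]
    - [0,0,0,30,0,0,60]
    - [0,0,0,40,0,0,60]
    - [0,0,0,20,0,0,60]
    - [0,0,0,0,0,0,60]
    - [0,0,0,0,0,0,60]

```text
time: 18.38
ee_pos: [0.6029, -0.1348, 0.0347]
tcp_rot: [-111.8, 89.9, -11.4]
wrist_force: [0.0, 0.1, -1.5]
opening: 0.0648
```

```bash
python3 -c "
from h import *
plan([.6024,-.1345,.013])
"
```

```text
R yaw z-axis dir(deg) 100.4 tool x [ 1.6e-03 -3.0e-04 -1.0e+00] q [-13.  15.  -1.  75.   0. -23.] pos [ 0.6029 -0.1348  0.0347] t 18.38
shift mm [21.7  0.5  0.4]
```

Emit:
carry_out:
  increments:
    - [0,0,0,10,0.5,0.4,60]
    - [0,0,0,8,0,0,60]
    - [0,0,0,3,0,0,60]
    - [0,0,0,0,0,0,60]
    - [0,0,0,0,0,0,60]

```text
time: 19.0
ee_pos: [0.6018, -0.1343, 0.0123]
tcp_rot: [-99.6, 90.0, 0.8]
wrist_force: [0.7, 0.6, -1.1]
opening: 0.065
```

```bash
python3 -c "
from h import *
plan([.6024,-.1345,.013])
im=vision.camera('wrist');cv2.imwrite('pics/w9.png',im[:,:,::-1])
"
```

```text
R yaw z-axis dir(deg) 100.4 tool x [ 1.e-04  0.e+00 -1.e+00] q [-13.  15.  -2.  72.   0. -23.] pos [ 0.6018 -0.1343  0.0123] t 19.0
shift mm [-0.7 -0.5 -0.3]
```

View pics/w9.png

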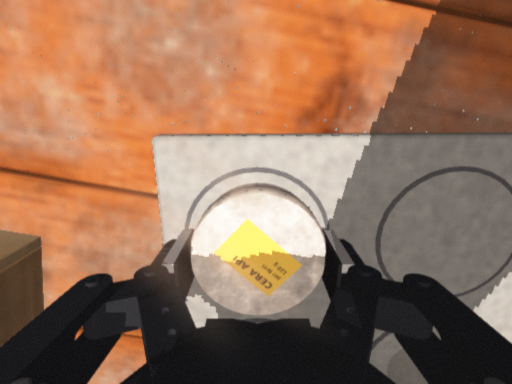

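Emit:
carry_out:
  increments:
    - [0,0,0,1,0,0,60]
    - [0,0,0,0,0,0,60]

```text
time: 19.3
ee_pos: [0.6019, -0.1343, 0.0121]
tcp_rot: [-112.5, 90.0, -12.1]
wrist_force: [-2.3, 0.4, 5.4]
opening: 0.0644
```

Contact. Release and rise.

Emit:
carry_out:
  increments:
    - [0,0,0,0,0,0,80]
    - [0,0,0,0,0,0,90]
    - [0,0,0,0,0,0,100]
    - [0,0,0,0,0,0,100]
    - [0,0,0,-15,0,0,100]
    - [0,0,0,-30,0,0,100]
    - [0,0,0,-45,0,0,100]
    - [0,0,0,-45,0,0,100]
    - [0,0,0,-45,0,0,100]
    - [0,0,0,-10,0,0,100]
    - [0,0,0,0,0,0,100]
    - [0,0,0,0,0,0,100]

```text
time: 20.8
ee_pos: [0.6013, -0.1342, 0.1998]
tcp_rot: [67.5, 89.9, 167.9]
wrist_force: [0.4, 0.3, -1.0]
opening: 0.0854
```

```bash
python3 -c "
from h import *
P=pose()
plan([.4996,.3723,.2])
im=vision.camera('wrist');cv2.imwrite('pics/w10.png',im[:,:,::-1])
np.savez('w10.npz',p=P[0],R=P[1])
rings(im[:,:,::-1].copy(),'wrist',P,3,120,300)
h=cv2.cvtColor(im,cv2.COLOR_RGB2HSV)
c0=proj('wrist',[.5994,-.135,.036],P).astype(int);print(c0)
m=((h[:,:,1]<60)&(h[:,:,2]>200)).astype(np.uint8)
"
```

```text
R yaw z-axis dir(deg) 100.4 tool x [-2.1e-03  4.0e-04 -1.0e+00] q [-13.  14.  17.  93.  -0. -23.] pos [ 0.6013 -0.1342  0.1998] t 20.8
shift mm [2.000e-01 8.800e+00 5.165e+02]
[ 98.3 365.9] [149. 200.] [ 0.94   -0.3157  0.012 ]
[422.4 240.8] [160. 187.] [0.6537 0.0941 0.012 ]
[256.7 171.1] [180. 181.] [ 0.6018 -0.135   0.012 ]
[345.9 168.8] [177. 194.] [ 0.5794 -0.0295  0.012 ]
[436.7 168.8] [158. 205.] [0.5596 0.0785 0.012 ]
[256.8 169.5] [204. 205.] [ 0.5999 -0.1353  0.012 ]
[257 173]
```

View pics/w10.png

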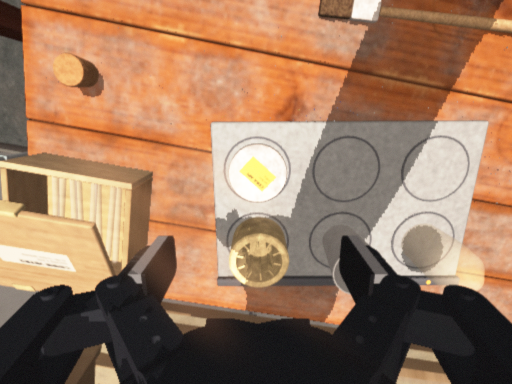

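```bash
python3 -c "
from h import *
d=np.load('w10.npz');P=(d['p'],d['R'])
im=cv2.imread('pics/w10.png');cv2.imwrite('pics/w10z.png',cv2.resize(im[125:215,210:305],None,fx=6.6,fy=6.6,interpolation=cv2.INTER_CUBIC))
h=cv2.cvtColor(im,cv2.COLOR_BGR2HSV);print(h[171,216:300,2])
print(onz('wrist',(256.7,171.1),.036,P))
"
```

```text
[238 239 239 237 236 236 233 215 202 214 233 235 237 253 254 254 254 254
 254 255 254 254 255 255 255 255 255 255 255 255 255 255 255 255 255 255
 255 255 255 255 255 255 255 255 255 255 255 255 255 255 255 255 255 255
 255 254 253 253 253 253 253 253 253 253 252 253 254 253 251 249 231 220
 214 163 173 223 224 223 220 222 223 223 221 220]
[ 0.59678894 -0.13588229  0.036     ]
```

View pics/w10z.png

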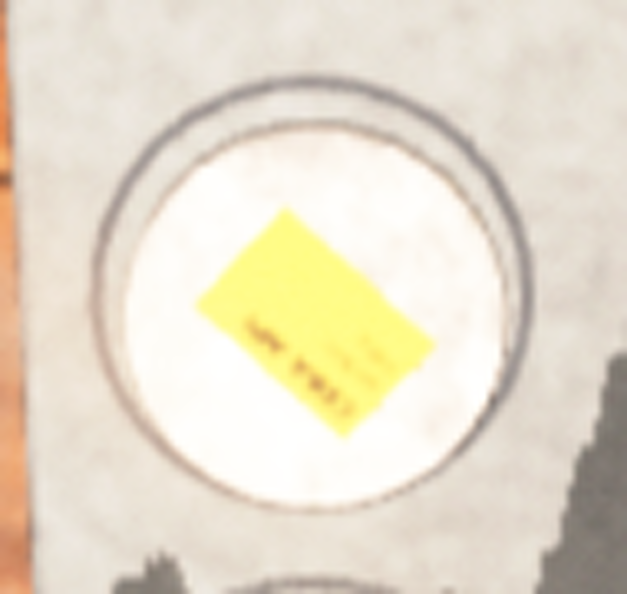

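Emit:
carry_out:
  increments:
    - [0,0,0,0,5,25,100]
    - [0,0,0,0,6,45,100]
    - [0,0,0,0,6,52,100]
    - [0,0,0,0,6,52,100]
    - [0,0,0,0,6,52,100]
    - [0,0,0,0,6,52,100]
    - [0,0,0,0,6,52,100]
    - [0,0,0,0,5,52,100]
    - [0,0,0,0,4,52,100]
    - [0,0,0,0,0,40,100]
    - [0,0,0,0,0,22,100]
    - [0,0,0,0,0,0,100]

```text
time: 22.35
ee_pos: [0.4628, 0.3452, 0.2002]
tcp_rot: [118.6, 89.9, -140.9]
wrist_force: [-0.3, -0.6, -0.1]
opening: 0.0852
```

```bash
python3 -c "
from h import *
P=pose()
plan([.4996,.3723,.2])
im=vision.camera('wrist');cv2.imwrite('pics/w11.png',im[:,:,::-1])
np.savez('w11.npz',p=P[0],R=P[1])
im=vision.camera('scene');cv2.imwrite('pics/s11.png',cv2.resize(im[60:240,80:320,::-1],None,fx=3,fy=3,interpolation=cv2.INTER_CUBIC))
"
```

```text
R yaw z-axis dir(deg) 100.5 tool x [-0.0014 -0.0011 -1.    ] q [37.  8. 10. 92. -0. 26.] pos [0.4628 0.3452 0.2002] t 22.35
shift mm [  0.1 -41.1  19.9]
```

View pics/w11.png

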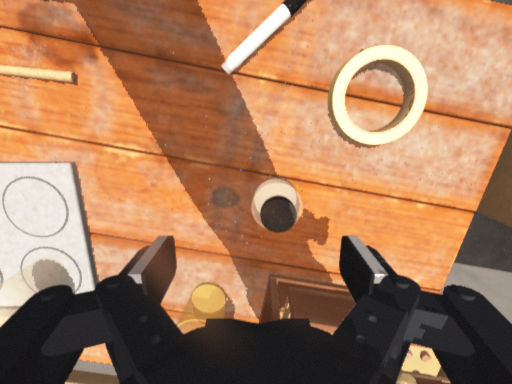

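View pics/s11.png

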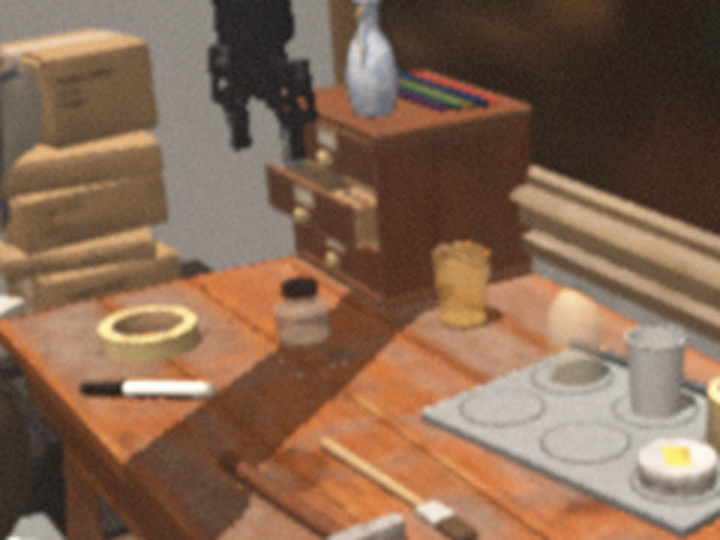

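```bash
python3 -c "
from h import *
d=np.load('w11.npz');P=(d['p'],d['R'])
for z in (.05,.08,.11,.14): print(z,onz('wrist',(270,277),z,P).round(3),onz('top',(134.2,172),z).round(3),onz('top',(132,158),z).round(3),onz('scene',(199,130),z).round(3),onz('scene',(197,143),z).round(3))
im=cv2.imread('pics/w11.png');h=cv2.cvtColor(im,cv2.COLOR_BGR2HSV)
m=((h[:,:,2]<60)).astype(np.uint8);k=np.zeros_like(m);k[190:236,255:302]=m[190:236,255:302]
c=max(cv2.findContours(k,cv2.RETR_EXTERNAL,cv2.CHAIN_APPROX_NONE)[0],key=cv2.contourArea)
e=cv2.fitEllipse(c);print(e,onz('wrist',e[0],.064,P))
cv2.imwrite('pics/w11z.png',cv2.resize(im[170:350,220:360],None,fx=3.3,fy=3.3,interpolation=cv2.INTER_CUBIC))
"
```

```text
0.05 [0.58  0.382 0.05 ] [0.578 0.409 0.05 ] [0.62  0.417 0.05 ] [0.686 0.606 0.05 ] [0.61  0.476 0.05 ]
0.08 [0.561 0.377 0.08 ] [0.576 0.399 0.08 ] [0.617 0.407 0.08 ] [0.643 0.519 0.08 ] [0.571 0.396 0.08 ]
0.11 [0.542 0.372 0.11 ] [0.573 0.388 0.11 ] [0.613 0.396 0.11 ] [0.6   0.432 0.11 ] [0.532 0.317 0.11 ]
0.14 [0.523 0.367 0.14 ] [0.571 0.378 0.14 ] [0.61  0.385 0.14 ] [0.557 0.345 0.14 ] [0.493 0.237 0.14 ]
((274.8286437988281, 215.8331756591797), (29.840559005737305, 35.963111877441406), 6.559686183929443) [0.49699059 0.3702738  0.064     ]
```

View pics/w11z.png

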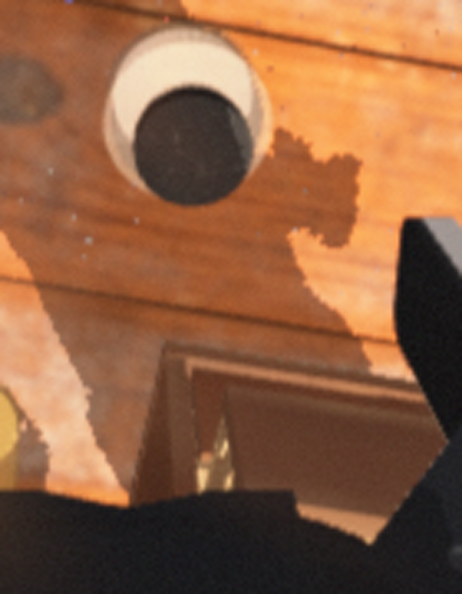

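```bash
python3 -c "
from h import *
plan([.4949,.3709,.10])
"
```

```text
R yaw z-axis dir(deg) 100.4 tool x [-7.e-04 -9.e-04 -1.e+00] q [37.  8. 10. 92. -0. 26.] pos [0.4634 0.3438 0.2008] t 22.45
shift mm [100.8 -36.   21.1]
```

Emit:
carry_out:
  increments:
    - [0,0,0,0,-18,10,100]
    - [0,0,0,0,-18,11,100]
    - [0,0,0,30,0,0,100]
    - [0,0,0,35,0,0,100]
    - [0,0,0,30,0,0,100]
    - [0,0,0,0,0,0,100]
    - [0,0,0,0,0,0,100]

```text
time: 23.32
ee_pos: [0.4956, 0.3712, 0.1078]
tcp_rot: [-65.9, 89.9, 34.4]
wrist_force: [-0.2, 1.1, -0.0]
opening: 0.0853
```

```bash
python3 -c "
from h import *
P=pose()
plan([.4949,.3709,.010])
im=vision.camera('wrist');cv2.imwrite('pics/w12.png',im[:,:,::-1])
np.savez('w12.npz',p=P[0],R=P[1])
im=vision.camera('scene');cv2.imwrite('pics/s12.png',cv2.resize(im[60:240,80:320,::-1],None,fx=3,fy=3,interpolation=cv2.INTER_CUBIC))
im=vision.camera('top');cv2.imwrite('pics/t12.png',cv2.resize(im[90:290,50:290,::-1],None,fx=3,fy=3,interpolation=cv2.INTER_CUBIC))
"
```

```text
R yaw z-axis dir(deg) 100.3 tool x [ 1.2e-03  8.0e-04 -1.0e+00] q [37. 14.  6. 83. -0. 27.] pos [0.4956 0.3712 0.1078] t 23.32
shift mm [97.8  0.9 -0.3]
```

View pics/w12.png

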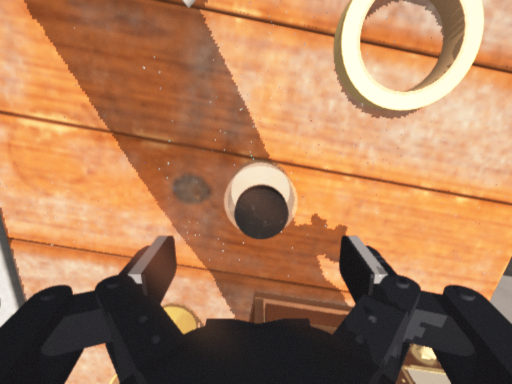

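View pics/s12.png

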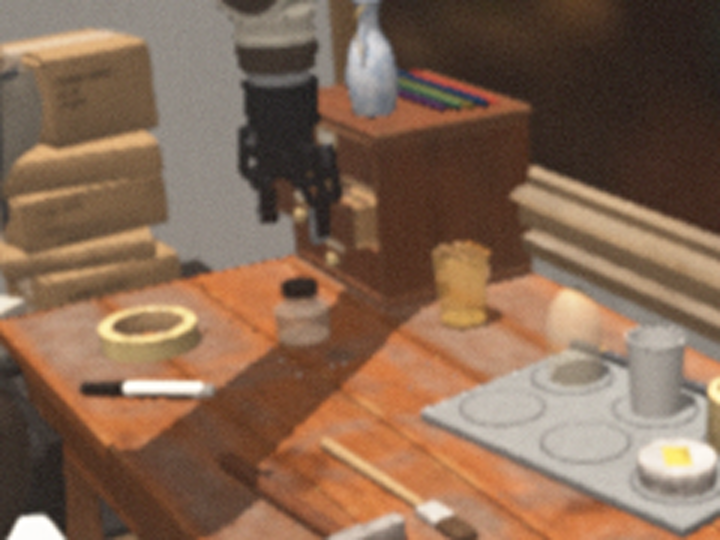

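View pics/t12.png

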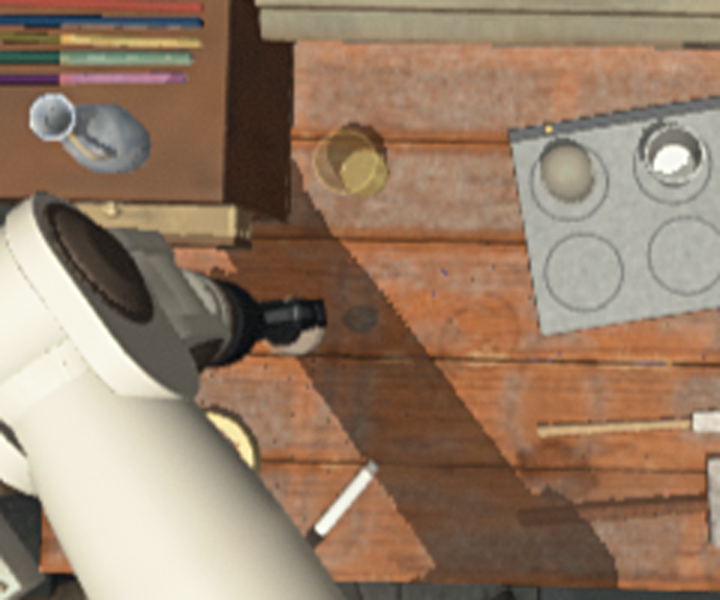

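```bash
python3 -c "
from h import *
for z in (.3,.35,.4,.45): print(z, onz('top',(50+45/3,90+195/3),z).round(3), onz('top',(50+235/3,90+285/3),z).round(3))
for z in (.15,.2): print(z, onz('top',(50+225/3,90+200/3),z).round(3))
d=np.load('w12.npz');P=(d['p'],d['R'])
for z in (.08,.087,.095,.11): print(z, onz('wrist',(257,293),z,P).round(3),onz('scene',(197.3,145),z).round(3),onz('top',(50+250/3,90+245/3),z).round(3))
print(onz('wrist',(261,212),.064,P))
"
```

```text
0.3 [0.595 0.49  0.3  ] [0.526 0.335 0.3  ]
0.35 [0.589 0.464 0.35 ] [0.524 0.317 0.35 ]
0.4 [0.582 0.438 0.4  ] [0.521 0.299 0.4  ]
0.45 [0.576 0.411 0.45 ] [0.519 0.281 0.45 ]
0.15 [0.612 0.401 0.15 ]
0.2 [0.606 0.383 0.2  ]
0.08 [0.55  0.381 0.08 ] [0.562 0.378 0.08 ] [0.577 0.401 0.08 ]
0.087 [0.544 0.38  0.087] [0.554 0.36  0.087] [0.576 0.399 0.087]
0.095 [0.539 0.379 0.095] [0.543 0.339 0.095] [0.575 0.396 0.095]
0.11 [0.528 0.377 0.11 ] [0.524 0.299 0.11 ] [0.574 0.391 0.11 ]
[0.49456356 0.37351404 0.064     ]
```

Emit:
carry_out:
  increments:
    - [0,0,0,25,0.9,0,100]
    - [0,0,0,25,0,0,100]
    - [0,0,0,0,0,0,100]

```text
time: 23.85
ee_pos: [0.4934, 0.3711, 0.0553]
tcp_rot: [116.3, 89.9, -143.4]
wrist_force: [-0.0, -0.2, 0.1]
opening: 0.0858
```

Emit:
carry_out:
  increments:
    - [0,0,0,20,0,0,100]
    - [0,0,0,20,0,0,100]
    - [0,0,0,7,0,0,100]
    - [0,0,0,0,0,0,100]
    - [0,0,0,0,0,0,100]

```text
time: 24.48
ee_pos: [0.4943, 0.3718, 0.0099]
tcp_rot: [-63.3, 90.0, 37.1]
wrist_force: [0.8, -0.0, -0.6]
opening: 0.0852
```

```bash
python3 -c "
from h import *
P=pose()
plan([.4949,.3709,.010])
im=vision.camera('wrist');cv2.imwrite('pics/w13.png',im[:,:,::-1])
im=vision.camera('scene');cv2.imwrite('pics/s13.png',cv2.resize(im[60:240,80:320,::-1],None,fx=3,fy=3,interpolation=cv2.INTER_CUBIC))
"
```

```text
R yaw z-axis dir(deg) 100.4 tool x [ 7.e-04  5.e-04 -1.e+00] q [37. 16. -2. 72.  0. 27.] pos [0.4943 0.3718 0.0099] t 24.48
shift mm [-0.1 -0.4 -1. ]
```

View pics/w13.png

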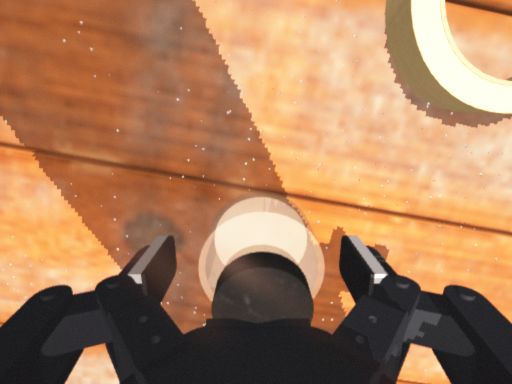

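View pics/s13.png

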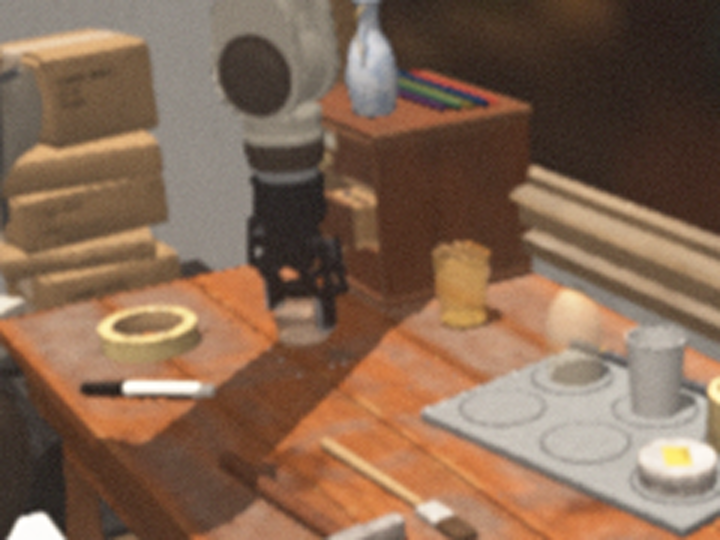

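Emit:
carry_out:
  increments:
    - [0,0,0,0,0,0,85]
    - [0,0,0,0,0,0,75]
    - [0,0,0,0,0,0,65]
    - [0,0,0,0,0,0,55]
    - [0,0,0,0,0,0,50]
    - [0,0,0,0,0,0,50]
    - [0,0,0,0,0,0,50]
  squeeze: 45

```text
time: 25.45
ee_pos: [0.4943, 0.3719, 0.01]
tcp_rot: [-53.0, 89.9, 47.4]
wrist_force: [-1.2, 1.0, 6.0]
opening: 0.058
```

```bash
python3 -c "
from h import *
P=pose()
plan([.4949,.3709,.010])
im=vision.camera('wrist');cv2.imwrite('pics/w14.png',im[:,:,::-1]);np.savez('w14.npz',p=P[0],R=P[1])
"
```

```text
R yaw z-axis dir(deg) 100.4 tool x [ 8.e-04  9.e-04 -1.e+00] q [37. 16. -2. 72.  0. 27.] pos [0.4943 0.3719 0.01  ] t 25.45
shift mm [-0.  -0.4 -1.1]
```

Emit:
carry_out:
  increments:
    - [0,0,0,-5,0,0,50]
    - [0,0,0,-20,0,0,50]
    - [0,0,0,-35,0,0,50]
    - [0,0,0,-40,0,0,50]
    - [0,0,0,-40,0,0,50]
    - [0,0,0,-40,0,0,50]
    - [0,0,0,-15,0,0,50]
    - [0,0,0,0,0,0,50]

```text
time: 26.5
ee_pos: [0.4943, 0.3718, 0.2049]
tcp_rot: [-65.9, 89.9, 34.5]
wrist_force: [0.2, 1.5, -3.7]
opening: 0.058
```

```bash
python3 -c "
from h import *
plan([.563,.0777,.2])
"
```

```text
R yaw z-axis dir(deg) 100.4 tool x [ 1.1e-03  8.0e-04 -1.0e+00] q [37. 14. 17. 93. -0. 27.] pos [0.4943 0.3718 0.2049] t 26.5
shift mm [   4.8  -14.6 -301.6]
```

View pics/w14.png

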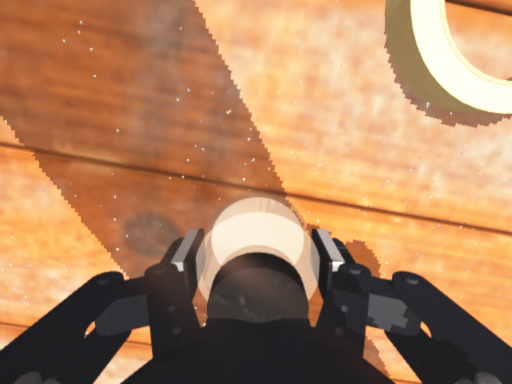

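Emit:
carry_out:
  increments:
    - [0,0,0,0,-1,-25,50]
    - [0,0,0,0,-2,-45,50]
    - [0,0,0,0,-2,-55,50]
    - [0,0,0,0,-2,-55,50]
    - [0,0,0,0,-2,-55,50]
    - [0,0,0,0,0,-45,50]
    - [0,0,0,0,0,-21,50]
    - [0,0,0,0,0,0,50]
    - [0,0,0,30,0,0,50]
    - [0,0,0,45,0,0,50]
    - [0,0,0,30,0,0,50]
    - [0,0,0,0,0,0,50]

```text
time: 28.0
ee_pos: [0.5551, 0.0782, 0.0963]
tcp_rot: [84.5, 89.7, -175.0]
wrist_force: [-0.2, 0.8, -1.4]
opening: 0.058
```

```bash
python3 -c "
from h import *
plan([.5575,.0775,.024])
"
```

```text
R yaw z-axis dir(deg) 100.5 tool x [-5.4e-03 -5.0e-04 -1.0e+00] q [ 8.  6. -4. 81.  0. -2.] pos [0.5551 0.0782 0.0963] t 28.0
shift mm [72.3 -2.6 -1.1]
```

Emit:
carry_out:
  increments:
    - [0,0,0,20,0,-0.8,50]
    - [0,0,0,30,0,0,50]
    - [0,0,0,12,0,0,50]
    - [0,0,0,5,0,0,50]
    - [0,0,0,0,0,0,50]
    - [0,0,0,0,0,0,50]

```text
time: 28.75
ee_pos: [0.5578, 0.0765, 0.0334]
tcp_rot: [-91.7, 89.9, 8.7]
wrist_force: [0.6, -0.8, -2.2]
opening: 0.0583
```

```bash
python3 -c "
from h import *
plan([.5575,.0775,.023])
im=vision.camera('wrist');cv2.imwrite('pics/w15.png',im[:,:,::-1])
"
```

```text
R yaw z-axis dir(deg) 100.4 tool x [ 1.5e-03  2.0e-04 -1.0e+00] q [ 8.  8. -9. 73.  0. -3.] pos [0.5578 0.0765 0.0334] t 28.75
shift mm [10.4  0.1  1.1]
```

View pics/w15.png

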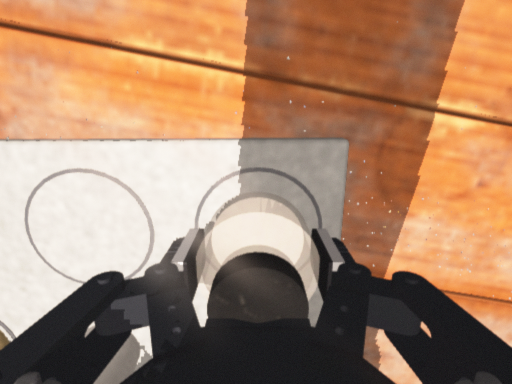

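Emit:
carry_out:
  increments:
    - [0,0,0,5,0,1,50]
    - [0,0,0,4,0,0,50]
    - [0,0,0,1,0,0,50]
    - [0,0,0,0,0,0,50]
    - [0,0,0,0,0,0,50]

```text
time: 29.42
ee_pos: [0.5571, 0.0773, 0.0223]
tcp_rot: [-100.0, 90.0, 0.3]
wrist_force: [-0.5, 0.0, -1.8]
opening: 0.0578
```

Emit:
carry_out:
  increments:
    - [0,0,0,1,0,0,50]
    - [0,0,0,0,0,0,50]
    - [0,0,0,0,0,0,50]

```text
time: 29.8
ee_pos: [0.5572, 0.0773, 0.022]
tcp_rot: [-93.3, 90.0, 7.1]
wrist_force: [-3.0, -0.8, 5.8]
opening: 0.0583
```

Contact; release and rise.

Emit:
carry_out:
  increments:
    - [0,0,0,0,0,0,72]
    - [0,0,0,0,0,0,82]
    - [0,0,0,0,0,0,95]
    - [0,0,0,0,0,0,95]
    - [0,0,0,-15,0,0,95]
    - [0,0,0,-30,0,0,95]
    - [0,0,0,-45,0,0,100]
    - [0,0,0,-45,0,0,100]
    - [0,0,0,-40,0,0,100]
    - [0,0,0,-5,0,0,100]
    - [0,0,0,0,0,0,100]
    - [0,0,0,0,0,0,100]

```text
time: 31.3
ee_pos: [0.5566, 0.0773, 0.2]
tcp_rot: [86.9, 89.9, -172.8]
wrist_force: [0.1, -0.8, 0.7]
opening: 0.0853
```

```bash
python3 -c "
from h import *
P=pose()
plan([.529,-.3456,.2])
im=vision.camera('wrist');cv2.imwrite('pics/w16.png',im[:,:,::-1]);np.savez('w16.npz',p=P[0],R=P[1])
im=im[:,:,::-1].copy();rings(im,'wrist',P,3,120,300)
h=cv2.cvtColor(im,cv2.COLOR_BGR2HSV)
u,v=proj('wrist',[.5596,.0764,.076],P).astype(int);print(u,v)
m=((h[:,:,2]<75)).astype(np.uint8);k=np.zeros_like(m);k[v-35:v+35,u-35:u+35]=m[v-35:v+35,u-35:u+35]
c=max(cv2.findContours(k,cv2.RETR_EXTERNAL,cv2.CHAIN_APPROX_NONE)[0],key=cv2.contourArea)
e=cv2.fitEllipse(c);print(e,onz('wrist',e[0],.076,P))
"
```

```text
R yaw z-axis dir(deg) 100.4 tool x [-1.9e-03 -2.0e-04 -1.0e+00] q [ 8.  6.  8. 92.  0. -2.] pos [0.5566 0.0773 0.2   ] t 31.3
shift mm [ 2.000e-01  1.033e+02 -4.110e+02]
[420.6 364. ] [148. 200.] [0.8038 0.3727 0.012 ]
[174.5 243.7] [144. 160.] [ 0.6721 -0.0119  0.012 ]
[ 92.4 246. ] [154. 182.] [ 0.695  -0.1175  0.012 ]
[247.9 243.6] [131. 208.] [0.6544 0.0825 0.012 ]
[168.1 173.4] [175. 193.] [ 0.5796 -0.029   0.012 ]
[ 72.9 176.1] [192. 225.] [ 0.604  -0.1428  0.012 ]
[168.2 173.3] [193. 212.] [ 0.5795 -0.029   0.012 ]
256 186
((262.5726013183594, 184.15768432617188), (23.287675857543945, 40.50057601928711), 159.02012634277344) [0.55559913 0.08211223 0.076     ]
```

View pics/w16.png

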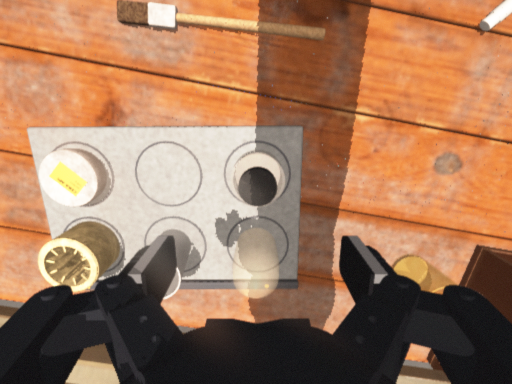

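```bash
python3 -c "
from h import *
im=cv2.imread('pics/w16.png');cv2.imwrite('pics/w16z.png',cv2.resize(im[130:220,212:307],None,fx=6.6,fy=6.6,interpolation=cv2.INTER_CUBIC))
h=cv2.cvtColor(im,cv2.COLOR_BGR2HSV);print(h[187,225:290,2]);print(h[155:215,258,2])
"
```

```text
[227 212 189 181 212 228 230 232 232 215 202 195 172 137 119 113 112 111
 110 109 108 107 105 104 103 101  82  79  78  76  70  66  63  62  66  56
  57  58  57  52  56  52  53  49  51  47  49  48  46  44  48  73 141 172
 173 173 186 190 181 150 109  90 104 127 131]
[237 238 239 238 237 237 237 235 235 234 231 175  72  37  42  48  49  49
  49  49  47  52  49  49  55  54  58  56  58  59  63  63  62  67  71  67
  70  71  72  74  74  72  74  76  76  77  75  74  72  74  91 142 155 142
 143 147 152 155 157 154]
```

View pics/w16z.png

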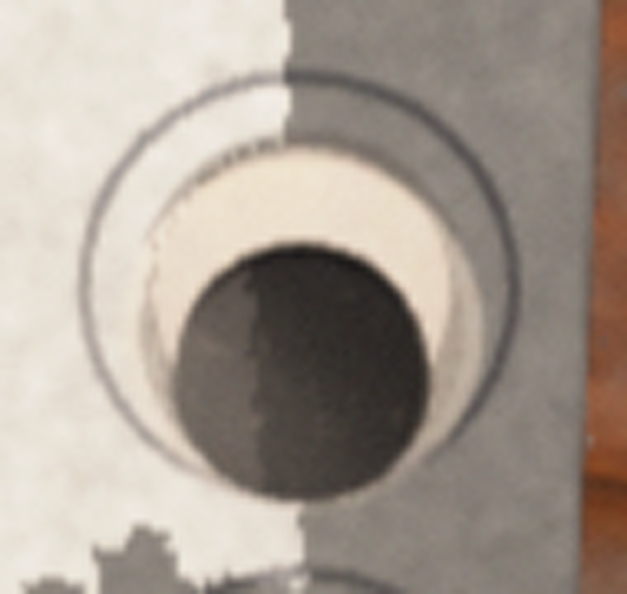

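Emit:
carry_out:
  increments:
    - [0,0,0,0,6,-25,100]
    - [0,0,0,0,11,-45,100]
    - [0,0,0,0,13,-52,100]
    - [0,0,0,0,13,-52,100]
    - [0,0,0,0,13,-52,100]
    - [0,0,0,0,13,-52,100]
    - [0,0,0,0,13,-52,100]
    - [0,0,0,0,11,-45,100]
    - [0,0,0,15,7,-26,80]
    - [0,0,0,15,3,-10,80]
    - [0,0,0,0,0,0,80]
    - [0,0,0,0,0,0,80]

```text
time: 32.85
ee_pos: [0.53, -0.3444, 0.1716]
tcp_rot: [-11.6, 90.0, 88.8]
wrist_force: [-0.4, -0.1, 0.7]
opening: 0.0685
```

```bash
python3 -c "
from h import *
P=pose()
im=vision.camera('wrist');cv2.imwrite('pics/w17.png',im[:,:,::-1]);np.savez('w17.npz',p=P[0],R=P[1])
h=cv2.cvtColor(im,cv2.COLOR_RGB2HSV)
u,v=proj('wrist',[.5265,-.346,.032],P).astype(int);print(u,v)
cv2.imwrite('pics/w17z.png',cv2.resize(im[v-45:v+45,u-45:u+45,::-1],None,fx=6.6,fy=6.6,interpolation=cv2.INTER_CUBIC)); print(u-45,v-45)
plan([.529,-.3456,.2])
"
```

```text
256 176
211 131
R yaw z-axis dir(deg) 100.4 tool x [ 7.e-04 -3.e-04 -1.e+00] q [-33.  16.  16.  90.   0. -43.] pos [ 0.5302 -0.3445  0.172 ] t 32.9
shift mm [-28.    1.3  -0.9]
```

View pics/w17.png

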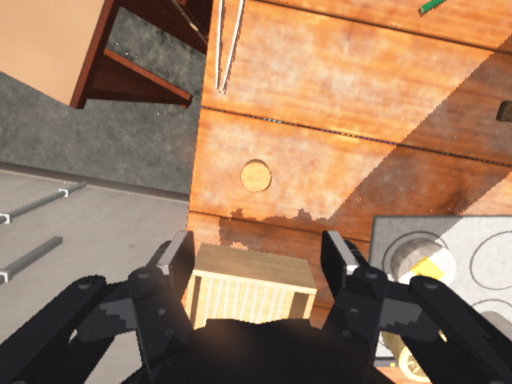

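View pics/w17z.png

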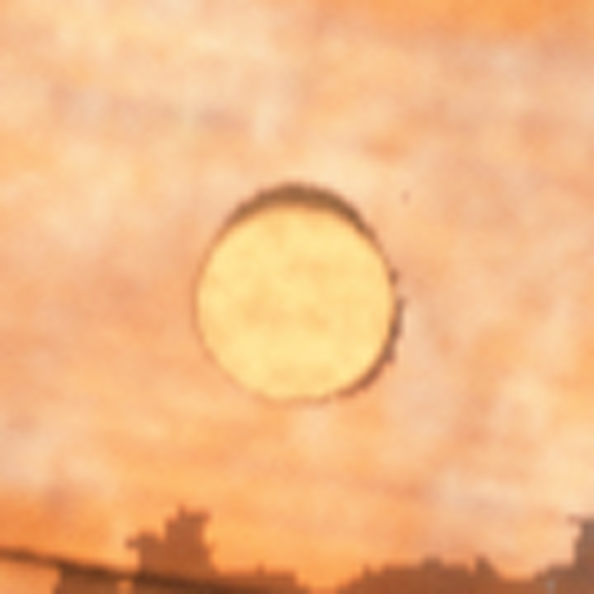

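```bash
python3 -c "
from h import *
d=np.load('w17.npz');P=(d['p'],d['R'])
q=onz('wrist',(255.8,177.0),.032,P);print(q)
for z in (0,.05,.1): print(z,onz('wrist',(235,247),z,P))
plan([q[0]+.0025,q[1]+.0005,.005])
"
```

```text
[ 0.52694982 -0.34684281  0.032     ]
0 [ 0.62747778 -0.35490177  0.        ]
0.05 [ 0.60084101 -0.3553001   0.05      ]
0.1 [ 0.57420424 -0.35569844  0.1       ]
R yaw z-axis dir(deg) 100.4 tool x [ 7.e-04 -3.e-04 -1.e+00] q [-33.  16.  16.  90.   0. -43.] pos [ 0.5302 -0.3445  0.172 ] t 32.9
shift mm [167.    1.1  -1.7]
```

Emit:
carry_out:
  increments:
    - [0,0,0,20,1.1,-1.7,80]
    - [0,0,0,35,0,0,80]
    - [0,0,0,40,0,0,80]
    - [0,0,0,40,0,0,80]
    - [0,0,0,20,0,0,70]
    - [0,0,0,10,0,0,70]
    - [0,0,0,0,0,0,70]
    - [0,0,0,0,0,0,70]

```text
time: 33.9
ee_pos: [0.5297, -0.3478, 0.0079]
tcp_rot: [-134.2, 89.9, -33.8]
wrist_force: [0.5, -0.2, -0.7]
opening: 0.0601
```

Emit:
carry_out:
  increments:
    - [0,0,0,0,0,0,55]
    - [0,0,0,0,0,0,47]
    - [0,0,0,0,0,0,40]
    - [0,0,0,0,0,0,34]
    - [0,0,0,0,0,0,28]
    - [0,0,0,0,0,0,28]
    - [0,0,0,0,0,0,28]
  squeeze: 20

```text
time: 34.78
ee_pos: [0.5291, -0.3475, 0.0066]
tcp_rot: [-137.7, 90.0, -37.3]
wrist_force: [-0.4, 0.3, 4.2]
opening: 0.0323
```

```bash
python3 -c "
from h import *
P=pose()
im=vision.camera('wrist');cv2.imwrite('pics/w18.png',im[:,:,::-1]);np.savez('w18.npz',p=P[0],R=P[1])
plan([.6,-.134,.1])
"
```

```text
R yaw z-axis dir(deg) 100.4 tool x [ 4.e-04 -3.e-04 -1.e+00] q [-33.  18.  -0.  72.  -0. -44.] pos [ 0.5291 -0.3475  0.0066] t 34.83
shift mm [ -93.5 -108.2  197.2]
```

View pics/w18.png

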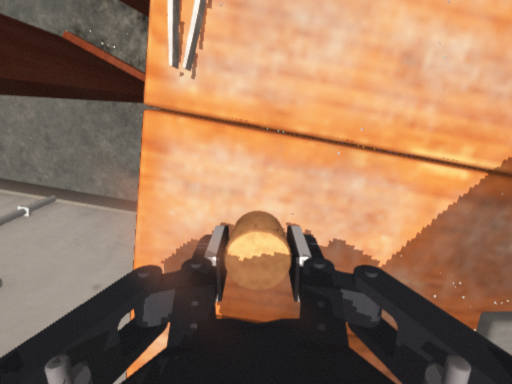

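Emit:
carry_out:
  increments:
    - [0,0,0,-5,0,0,28]
    - [0,0,0,-20,0,0,28]
    - [0,0,0,-35,0,0,28]
    - [0,0,0,-40,0,0,28]
    - [0,0,0,-20,0,0,28]
    - [0,0,0,0,0,0,28]

```text
time: 35.58
ee_pos: [0.5298, -0.3479, 0.1292]
tcp_rot: [-133.8, 89.8, -33.4]
wrist_force: [-0.4, -0.3, -0.7]
opening: 0.0322
```

```bash
python3 -c "
from h import *
d=np.load('w10.npz');print(onz('wrist',(257.5,173.3),.036,(d['p'],d['R'])))
plan([.6016,-.1344,.127])
"
```

```text
[ 0.59910356 -0.13453191  0.036     ]
R yaw z-axis dir(deg) 100.4 tool x [ 0.0035 -0.0023 -1.    ] q [-33.  15.  11.  85.  -0. -44.] pos [ 0.5298 -0.3479  0.1292] t 35.58
shift mm [   2.  -109.   197.1]
```

Emit:
carry_out:
  increments:
    - [0,0,0,0,-14,25,28]
    - [0,0,0,0,-25,45,28]
    - [0,0,0,0,-28,50,28]
    - [0,0,0,0,-25,45,28]
    - [0,0,0,0,-17,32,28]
    - [0,0,0,0,0,0,28]
    - [0,0,0,25,0,0,28]
    - [0,0,0,30,0,0,28]
    - [0,0,0,15,0,0,28]
    - [0,0,0,0,0,0,28]
    - [0,0,0,0,0,0,28]

```text
time: 36.95
ee_pos: [0.6011, -0.1344, 0.0574]
tcp_rot: [-113.5, 89.9, -13.1]
wrist_force: [0.1, -0.1, -0.1]
opening: 0.0324
```

```bash
python3 -c "
from h import *
P=pose()
im=vision.camera('wrist');cv2.imwrite('pics/w19.png',im[:,:,::-1]);np.savez('w19.npz',p=P[0],R=P[1])
plan([.6016,-.1344,.0436])
"
```

```text
R yaw z-axis dir(deg) 100.4 tool x [ 1.8e-03 -4.0e-04 -1.0e+00] q [-13.  14.   1.  77.   0. -23.] pos [ 0.6013 -0.1343  0.0576] t 37.0
shift mm [14.  -0.3 -0.1]
```

View pics/w19.png

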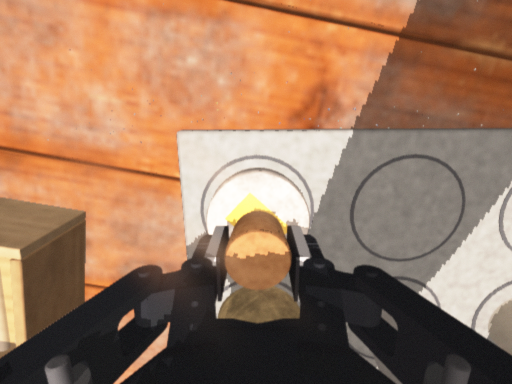

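Emit:
carry_out:
  increments:
    - [0,0,0,8,0,0,28]
    - [0,0,0,5,0,0,28]
    - [0,0,0,1,0,0,28]
    - [0,0,0,0,0,0,28]
    - [0,0,0,0,0,0,28]

```text
time: 37.62
ee_pos: [0.6007, -0.134, 0.0424]
tcp_rot: [-85.5, 90.0, 14.8]
wrist_force: [0.0, -1.2, 0.0]
opening: 0.0324
```

Emit:
carry_out:
  increments:
    - [0,0,0,0.5,0,0,28]
    - [0,0,0,0,0,0,28]
    - [0,0,0,0,0,0,28]

```text
time: 38.0
ee_pos: [0.6008, -0.134, 0.042]
tcp_rot: [-108.3, 90.0, -8.0]
wrist_force: [0.8, 0.5, 2.2]
opening: 0.0321
```

Emit:
carry_out:
  increments:
    - [0,0,0,0,0,0,42]
    - [0,0,0,0,0,0,48]
    - [0,0,0,0,0,0,58]
    - [0,0,0,0,0,0,65]
    - [0,0,0,0,0,0,65]
    - [0,0,0,-15,0,0,65]
    - [0,0,0,-30,0,0,65]
    - [0,0,0,-45,0,0,80]
    - [0,0,0,-45,0,0,100]
    - [0,0,0,-20,0,0,100]
    - [0,0,0,0,0,0,100]
    - [0,0,0,0,0,0,100]

```text
time: 39.5
ee_pos: [0.6004, -0.1339, 0.196]
tcp_rot: [67.7, 89.9, 168.0]
wrist_force: [0.1, -0.3, 0.2]
opening: 0.0855
```

```bash
python3 -c "
from h import *
P=pose()
im=vision.camera('wrist');cv2.imwrite('pics/w20.png',im[:,:,::-1]);np.savez('w20.npz',p=P[0],R=P[1])
u,v=proj('wrist',[.5991,-.1345,.05],P).astype(int);print(u-45,v-45)
cv2.imwrite('pics/w20z.png',cv2.resize(im[v-45:v+45,u-45:u+45,::-1],None,fx=6.6,fy=6.6,interpolation=cv2.INTER_CUBIC))
plan([.4,-.05,.25])
"
```

```text
212 132
R yaw z-axis dir(deg) 100.4 tool x [-1.8e-03  4.0e-04 -1.0e+00] q [-13.  14.  16.  92.  -0. -23.] pos [ 0.6003 -0.1339  0.1955] t 39.55
shift mm [-54.1 182.  118.6]
```

View pics/w20z.png

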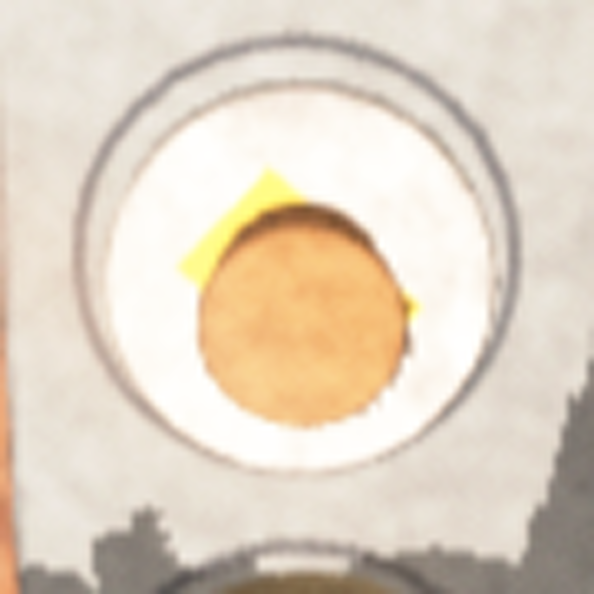

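```bash
python3 -c "
from h import *
d=np.load('w20.npz');P=(d['p'],d['R'])
print(onz('wrist',(257.5,174.0),.036,P),onz('wrist',(258.1,181.0),.068,P))
im=cv2.imread('pics/w20.png');rings(im,'wrist',P,3,150,300)
"
```

```text
[ 0.59836632 -0.13433006  0.036     ] [ 0.59819879 -0.13376089  0.068     ]
[423.8 393.1] [190. 298.] [0.8977 0.1825 0.012 ]
[ 95.3 386.4] [198. 273.] [ 0.9764 -0.317   0.012 ]
[423.7 242.5] [161. 189.] [0.6536 0.0941 0.012 ]
[256.6 172.9] [172. 177.] [ 0.6026 -0.1346  0.012 ]
[256.4 170.8] [184. 192.] [ 0.6001 -0.1354  0.012 ]
[346.5 169.9] [179. 196.] [ 0.5794 -0.0296  0.012 ]
[256.5 170.7] [206. 208.] [ 0.6    -0.1353  0.012 ]
```

Emit:
carry_out:
  increments:
    - [0,0,0,-25,20,10,100]
    - [0,0,0,-25,40,25,100]
    - [0,0,0,0,40,25,100]
    - [0,0,0,0,40,25,100]
    - [0,0,0,0,40,25,100]
    - [0,0,0,0,20,10,100]
    - [0,0,0,0,0,0,100]
    - [0,0,0,0,0,0,100]

```text
time: 40.55
ee_pos: [0.3829, -0.0521, 0.2462]
tcp_rot: [73.7, 90.0, 174.0]
wrist_force: [-0.0, -0.6, -0.6]
opening: 0.0851
```

```bash
python3 -c "
from h import *
P=pose()
im=vision.camera('top');cv2.imwrite('pics/t21.png',im[:,:,::-1])
cv2.imwrite('pics/t21z.png',cv2.resize(im[105:215,210:345,::-1],None,fx=5.4,fy=5.4,interpolation=cv2.INTER_CUBIC))
im=vision.camera('scene');cv2.imwrite('pics/s21.png',cv2.resize(im[120:270,200:400,::-1],None,fx=3.9,fy=3.9,interpolation=cv2.INTER_CUBIC))
"
```

```text
(no output)
```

View pics/t21z.png

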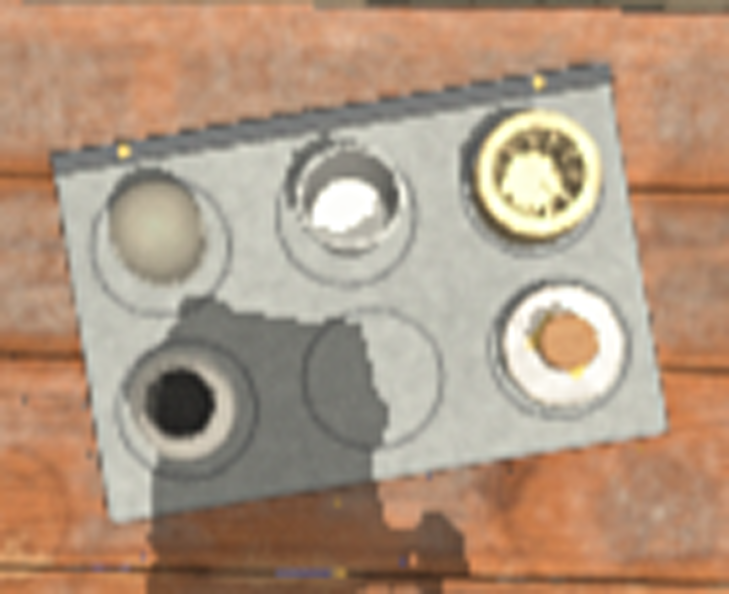

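View pics/s21.png

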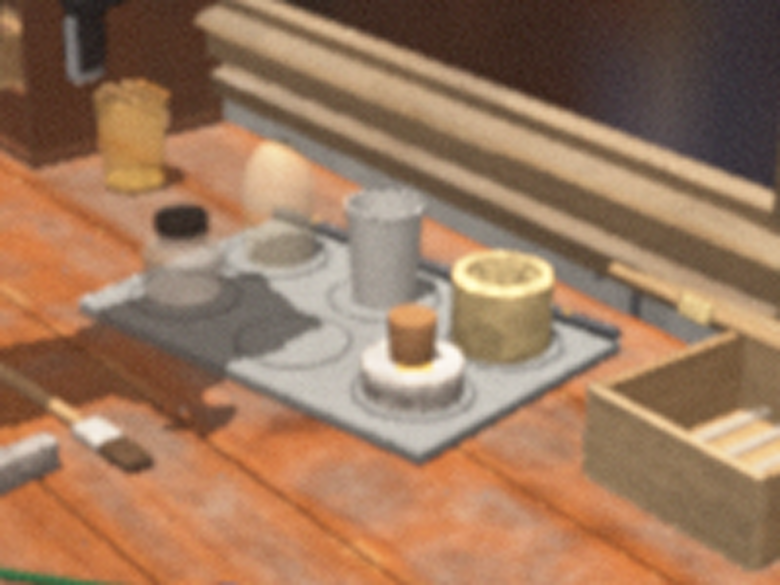

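```bash
python3 -c "
from h import *
R=dict(BM=(.6760,-.0101),FR=(.6026,-.1333),FL=(.5631,.0787))
for n,uv,z,r in (('cup',(345,198),.087,'BM'),('cap',(180,403),.076,'FL'),('tin',(565.5,347),.036,'FR'),('cork',(566.5,340.5),.068,'FR')):
  q=onz('top',((uv[0]+.5)/5.4-.5+210,(uv[1]+.5)/5.4-.5+105),z);print(n,q.round(4),((q[:2]-R[r])*1000).round(1))
a=cv2.imread('pics/top0.png').astype(int);b=cv2.imread('pics/t21.png').astype(int)
im=cv2.imread('pics/t21.png');rings(im[105:215,210:345].copy(),'top',None,5,100,160)
"
```

```text
cup [ 0.6738 -0.0086  0.087 ] [-2.2  1.5]
cap [0.5618 0.0784 0.076 ] [-1.3 -0.3]
tin [ 0.6009 -0.1345  0.036 ] [-1.7 -1.2]
cork [ 0.6013 -0.1314  0.068 ] [-1.3  1.9]
[69.7 69.5] [119. 129.] [0.9004 0.6379 0.012 ]
[104.   63.6] [109. 112.] [0.9213 0.5299 0.012 ]
[103.5  64. ] [136. 139.] [0.9198 0.5315 0.012 ]
[63.8 39.4] [130. 132.] [0.9964 0.6608 0.012 ]
```

```bash
python3 -c "
from workcell import job_done
print(job_done())"
```

```text
the job is handed in; nothing more can be done
None
```

The board is set out and the job is handed in at about 41 s, with no verdict reported. In the order asked, I put the pale cup on the back middle ring, the tin in front of the mould, the capped jar in front of the dome, and the cork on the tin's lid. Everything is let go, and the arm is clear of the board.

| Item | Wrist camera | Top camera (about 3 mm per pixel) |
|---|---|---|
| Cup | within about 1 mm of its ring centre | 2–3 mm off |
| Tin | about 1 mm off after placing, about 2 mm off in the last picture | about 2 mm off |
| Jar | within about 1 mm of its ring centre | about 1.3 mm off |
| Cork | within 1 mm of the lid's centre | about 3 mm off the lid's centre |

- **Upright and undisturbed:** all items stood upright in the last scene and top pictures. Mould and dome matched their starting positions in the top view to within a fraction of a pixel.
- **Disagreement:** the top and wrist cameras differ by about 3 mm in absolute position, and I allowed for this by comparing each item with its ring in the same camera. They also disagree by 1–2 mm on the cup, and by about 2 mm on the cork.
- **Failed check:** the automatic ring fit on the final top picture gave no usable positions. I compared the items with the ring positions measured at the start instead.

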